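Close the die storage chamber and start its pump

ROBOT

A 7-joint arm with a two-finger parallel gripper is mounted at the origin on a cart in front of the work surface, level with it; the furniture and walls round the work are solid. World frame = base frame: x ahead of the robot, y to its left, z up, the work surface at z = 0. Lengths are in m, angles in rad, forces in N, time in s.
With the tool pointing down it reaches from about 0.425 to 0.925 m from the base axis. Payload 6.8 kg.
Tool frame: the origin (TCP) lies midway between the tips of the shut fingers; the grasp point (between the pads) lies 19 mm behind it; z points along the fingers, y is the line along which they close (so a half turn about z gives the same grasp; the last joint's range is limited). The gripper opens to 85 mm and grips with 20 to 120 N. Pads are 22 mm wide; open, the fingers measure 114 mm over their backs; the gripper's body (76 mm by 85 mm) begins 54 mm behind the grasp point. The pads swing forward as they close: fully open they stand 13 mm farther back than shut.
Start: joints at [1.231, 0.477, 0.022, 1.555, -0.011, 1.109, -0.083], TCP at [0.155, -0.657, 0.231] pointing down, gripper open.
Joint ranges: [-2.96, 2.96], [-0.34, 2.1], [-1.41, 1.46], [0.24, 2.44], [-1.37, 4.51], [0.17, 1.92], [-2.96, 2.96]. Speed limits (rad/s): [2.39, 2.39, 3.14, 3.14, 3.14, 3.14, 3.14].

INTERFACE

Orientations are given as a unit quaternion [w, x, y, z].
In Python, from station import readout, imaging, hand_in gives the robot as it stands.
- The arm moves only by the tool drive_tool, never from a script. Its argument "series" is a list of rows, each a list of 5 numbers: the shift along the tool's x, y, z in cm, then the turn about the tool's z in degrees, then the closure, from -1 (fully open) to 1 (shut). A call has 1 to 8 rows; each row shifts and turns the commanded pose from where the row before left it, along the tool's axes as they then stand; what a row does not reach is not made up. A row lasts 1/10 s, in which the tool goes at most 50 mm and 8.59 degrees, less where a joint would pass 70% of its speed; a pose out of reach is approached as far as the arm can. A call with a gripper value outside its range is refused whole. The fingers move at their own pace and stop on an object; "squeeze" is the grip in N (left out, the last holds). Time passes only in rows, so rows that do not move let the fingers close. It gives the time, the measured TCP pose, the force, the opening and the grip force at its end, in the units of the state.
- readout.get_obs(): the state, without advancing time (a new reading comes with each control period).
- imaging.read_camera(name): name is "side" or "top" or "wrist"; returns the picture (420x560x3 uint8, red, green, blue); there is no depth.
- imaging.camera_model(name): a dict with "vfov" (degrees; the focal length in pixels is half the picture's height over the tangent of half this angle, whatever the lens; pixels are square), "cx", "cy" (the principal point, pixels), "xyz" and "orientation" of the camera in the world. Camera axes: x right, y down, z forward; pixel columns grow to the right and rows downward; lengths in m; the calibration is good to about 2 mm. A picture is of the moment at which its call begins: read the wrist's pose just before it. camera_model takes no time and is no camera call; for the wrist camera it gives the pose at the moment of the call.
- hand_in(): hands the job in; it is judged then, once.
Trained networks look in the newest picture that a camera, given by its name, has taken for a name from the list of things; names that differ only in an ending like _2 or _b are one class to them, and where a whole thing is asked for, a point or a joint stands for the part that bears it (a point fixed in the world has none). Each returns a list of dicts, best first, with "conf" (0 to 1); they miss things now and then, are a little off and sometimes report something else, mostly with a low value. They report only what shows in the picture. A call takes as long as a camera call. They do not tell look-alikes from the thing itself.
- imaging.cut_out(thing, camera): "mask" (420x560 bool, what is visible of it) and "centre" ([column, row] in pixels, amid what is visible of it).
The state is a dict: "t": time; "q": joint angles; "joint_vel": joint speeds; "joint_torque": joint torques, N m; "eef_pos": TCP position; "tool_rot": TCP orientation; "contact_force": force on the tool from outside, world axes, zero at the start; "torque": the same for the moment, N m; "gripper_width": opening from 0.0 (shut) to 1.0 (fully open); "grasp_force": force on a finger pad.
Only numpy, scipy, OpenCV 4.12 (cv2) and the standard library are available. Lean on these libraries where they do the work, as an engineer would, in place of code of your own. Each camera call takes 0.05 s, during which the arm holds its last target. There are 200 camera calls.

TASK

Put every black graphite die part you find by the tool tray (ring, punches) into the round vacuum chamber and close its hinged cover. Tighten the four wing screws clockwise, evenly in cross order and in two rounds: first each one from loose to snug (red tip at the yellow dot), one screw and then the diagonally opposite one before the other two, then in the same crosswise way each one fully home to its stop (green dot). Only then twist the red spring-return starter knob on the pump box clockwise to its stop and let it spring back.

Things in the scene. Friction and masses are not known exactly. Their poses are not given: they have to be found in the camera images.
- die_ring: black graphite die ring, 60 mm across, 30 mm high, stands flat; origin at the centre of its underside. On the bench or in the flat tool tray (its floor 2 mm up, rim 17 mm). May be absent.
- punch_1: black graphite punch, round body 31 mm across and 24 mm high with a narrower neck on top, 36 mm high in all (grip the body); origin at the centre of its underside. On the bench or in the flat tool tray (its floor 2 mm up, rim 17 mm). May be absent.
- punch_2: black graphite punch, round body 30 mm across and 24 mm high with a narrower neck on top, 37 mm high in all (grip the body); origin at the centre of its underside. On the bench or in the flat tool tray (its floor 2 mm up, rim 17 mm). May be absent.
- chamber_floor (a point): centre of the floor of the chamber's round bore (bore 150 mm across, 48 mm deep), 25 mm above the bench. The chamber is a fixed square grey block 190 x 190 mm on feet, its top 73 mm above the bench; axes: z up, x from the cover's free edge towards its hinge (to the robot's left), y along the hinge line (towards the robot).
- cover_hinge (a point): middle of the cover's hinge line, which runs along the chamber's y axis; fixed to the chamber with the same axes as chamber_floor, 102 mm along its x and 55 mm above the chamber floor.
- cover (a joint): angle of the blue cover (plate 190 x 190 x 8 mm, hinge line in its middle plane; free edge 197 mm from the hinge line; steel tab on it, 60 mm wide, 6 mm thick, to 221 mm): 0 closed flat, about 1.5 upright on the chamber's left side. Stiff hinge (0.55 N m of friction), stays where left. Open, its screws are on the outer face; it can be pushed shut from there, between the screws.
- wing1 (a joint): turn of wing screw 1 (near right corner, cover closed; opposite screw 3): 0 to 0.25 loose (red tip at the white dot), 1.2 snug (yellow dot, red tip points to the cover's centre), 2.4 at the stop, tight (green dot). Grows clockwise from above; stays where it is left, friction 0.06 N m.
- wing2 (a joint): turn of wing screw 2 (far right corner, cover closed; opposite screw 4), as wing1.
- wing3 (a joint): turn of wing screw 3 (far left corner, cover closed; opposite screw 1), as wing1.
- wing4 (a joint): turn of wing screw 4 (near left corner, cover closed; opposite screw 2), as wing1.
- wing1_grip (a point): centre of the wings of screw 1: a bar 46 mm long, 10 mm thick, 24 mm high, held on the screw's axis with its underside 14 mm above the cover. x axis along the wings to the red tip, z along the screw, out of the cover. Screws stand 132 mm apart along each side of the cover.
- wing2_grip (a point): centre of the wings of screw 2, as for screw 1.
- wing3_grip (a point): centre of the wings of screw 3, as for screw 1.
- wing4_grip (a point): centre of the wings of screw 4, as for screw 1.
- starter (a joint): turn of the red spring-return starter knob on top of the fixed grey pump box (box 110 x 120 x 52 mm): 0 at rest (white tip at the white dot), 1.2 at its stop (green dot). Grows clockwise from above; a spring of up to 0.16 N m turns it back to 0 when it is let go.
- starter_grip (a point): centre of the starter knob's grip bar, 46 mm long, 10 mm thick, 24 mm high, 78 mm above the bench, its underside 14 mm above the box. x axis along the bar to its white tip, z up.
- panel_mid (a point): foot of the fixed upright blue-green panel at its middle: 270 mm long, 14 mm thick, 330 mm high, it stands behind the parts. Seen from above it runs 75 degrees to the left of straight ahead (nearly along the robot's y), 135 mm to each side of this point. Keep clear of it.
Things that resemble listed ones, but are neither listed nor needed, are in the scene too. Leave any orange or white look-alike of the punch_1 alone.

How it is judged:
By the outcome, as a careful person would: the job done as asked, in the order asked, and still so for the second after the job is handed in, with the robot touching nothing.
Of die_ring, punch_1, punch_2 only 1 to 3 are there at a start; the rules pass over those that are not, and their reading is None.
At some moment in a run one of die_ring, punch_1, punch_2 may be knocked a few centimetres aside while the robot is not near it.
Once in a run the grip may slacken for a moment while it holds something.
It also fails if it takes over 210 s, if anything falls off the work surface, if the arm or the gripper's body presses on something with over 40 N, if the wrist force passes 120 N, or if a joint passes its speed limit or range.

## Working session

There is one attempt and no reset: what is moved stays moved. The work goes in short steps, Python scripts to look and compute and a tool call to move; the robot and the scene stay as the last step left them, time stands still between calls to the robot, and variables do not carry over. Pictures are saved under pics/ and viewed, at most 14 in all, crops included, and the job is handed in when it is done.

Besides the shell and the picture viewer there is one more tool, called after "Call:" as a command line: name --pt "numbers of a row" for each row, then --argument value for the rest. drive_tool: Moves the arm, as the interface text tells. Its arguments: {"type":"object","properties":{"series":{"type":"array"},"squeeze":{"type":"number"}},"required":["series"]}

```bash
ls; mkdir -p pics
cat > h.py <<'E'
import numpy as np, cv2
from scipy.spatial.transform import Rotation as R
from station import readout, imaging, hand_in
def rot(q): return R.from_quat([q[1],q[2],q[3],q[0]])
def cam(n):
    m=imaging.camera_model(n); f=210/np.tan(np.radians(m['vfov'])/2)
    return m,f,rot(m['orientation']).as_matrix(),np.array(m['xyz'])
def toz(n,px,z,c=None):
    m,f,Rm,p=c or cam(n)
    d=Rm@np.array([(px[0]-m['cx'])/f,(px[1]-m['cy'])/f,1.]); return p+d*(z-p[2])/d[2]
def proj(n,P,c=None):
    m,f,Rm,p=c or cam(n); v=Rm.T@(np.array(P)-p); return np.array([m['cx']+f*v[0]/v[2],m['cy']+f*v[1]/v[2]])
def shot(n,name=None):
    im=imaging.read_camera(n)
    if name: cv2.imwrite(f'pics/{name}.png',im[:,:,::-1])
    return im
def pose():
    o=readout.get_obs(); Rm=rot(o['tool_rot']).as_matrix()
    return o,np.array(o['eef_pos']),Rm
def delta(P,ydir=None):
    """cm shift in tool axes to reach P, and turn (deg) to put tool y along ydir (world angle deg)"""
    o,p,Rm=pose(); d=Rm.T@(np.array(P)-p)*100
    t=None
    if ydir is not None:
        cur=np.degrees(np.arctan2(Rm[1,1],Rm[0,1])); t=-((ydir-cur+90)%180-90)
    return d.round(2),t
E
python3 - <<'E'
from h import *
for n in('side','top','wrist'):
    im=shot(n,n+'0'); print(n,cam(n))
    for t in('die_ring','punch_1','cover','wing1_grip','starter','starter_grip','wing1'):
        try:print(t,[(round(d['conf'],2),np.round(d['centre']).tolist(),int(d['mask'].sum())) for d in imaging.cut_out(t,n)])
        except Exception as e:print(t,e)
o=readout.get_obs();print(o)
a=[cv2.imread(f'pics/{n}0.png') for n in('side','top')]
E
```

```text
pics
side ({'vfov': 50.30749399114628, 'cx': 278.47262092458834, 'cy': 216.2510268254083, 'xyz': array([ 0.35975359, -0.87269858,  0.54532185]), 'orientation': array([-0.51785216,  0.85329977, -0.05312752,  0.02976766])}, np.float64(447.2094439704348), array([[ 0.99258271, -0.05983691,  0.10582587],
       [-0.12149789, -0.45801322,  0.88060329],
       [-0.00422293, -0.88692921, -0.46188606]]), array([ 0.35975359, -0.87269858,  0.54532185]))
die_ring [(0.91, [316.0, 278.0], 751)]
punch_1 [(0.87, [187.0, 357.0], 409), (0.8, [235.0, 345.0], 370), (0.52, [259.0, 268.0], 230)]
cover [(0.69, [272.0, 140.0], 5532)]
wing1_grip []
starter [(0.57, [332.0, 314.0], 416)]
starter_grip [(0.59, [335.0, 315.0], 432)]
wing1 []
top ({'vfov': 49.07775427581147, 'cx': 279.6241506946701, 'cy': 209.94912380693134, 'xyz': array([ 0.3138985 , -0.03307195,  1.16789053]), 'orientation': array([-0.04055848,  0.70916268, -0.70274941,  0.03983192])}, np.float64(459.9755903400439), array([[ 9.11338218e-03, -9.93496253e-01,  1.13499525e-01],
       [-9.99958342e-01, -8.99656482e-03,  1.54140826e-03],
       [-5.
[... 1093 characters left out ...]
rray([ 1.23089709,  0.47697973,  0.02235121,  1.55539125, -0.01154016,
        1.10928959, -0.0830651 ]), 'joint_vel': array([-0.00025838,  0.00046033,  0.00089212, -0.0012019 , -0.0006927 ,
       -0.00012676,  0.00095997]), 'joint_torque': array([-5.80553802e-06, -5.96335530e+01,  1.60609670e+00, -2.81545293e+01,
        1.25028563e-02,  1.56268874e-03,  1.94898826e-05]), 'eef_pos': array([ 0.15512075, -0.65695808,  0.23132425]), 'tool_rot': array([2.23212676e-05, 9.93288877e-01, 1.15659862e-01, 4.14263735e-05]), 'contact_force': array([-0.50514732,  0.57845165, -0.00080332]), 'torque': array([-0.01967244,  0.00182983,  0.01244926]), 'grasp_force': 0.0, 'gripper_width': 0.9984872539481626}
```

View pics/side0.png

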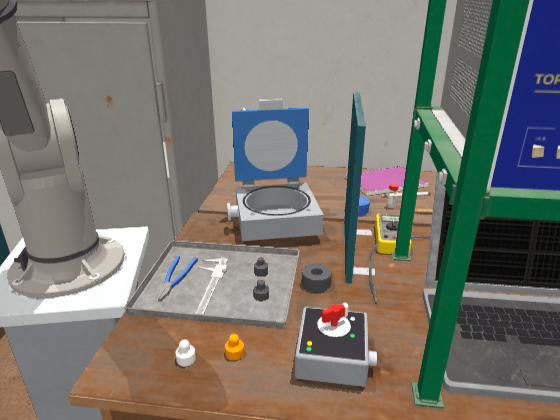

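View pics/top0.png

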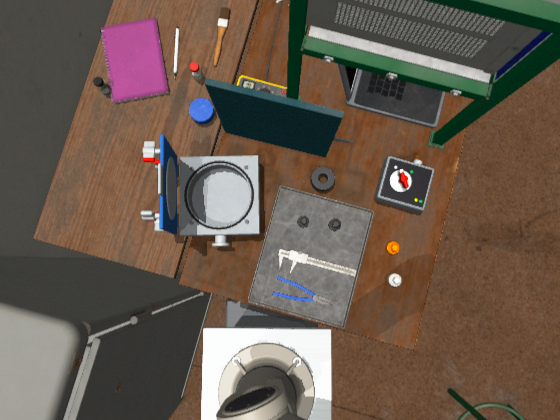

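The side view shows the open chamber at (278,205), black punches in the tray at (261,268) and (261,291), and the ring at (317,278). The pump box is at (333,340), and the orange and white look-alikes are at (235,347) and (186,353). The top view shows the chamber bore at (221,193), punches at (303,221) and (335,224), the ring at (322,179), the starter at (403,181), and the panel running from (210,90) to (335,150).

Run:
```python
from h import *
im=shot('top'); c=cam('top')
for t,z in(('die_ring',.015),('punch_1',.02),('starter',.08)):
    for d in imaging.cut_out(t,'top'):
        (x,y),r=cv2.minEnclosingCircle(np.argwhere(d['mask'])[:,::-1].astype(np.float32)); print(t,d['centre'],toz('top',d['centre'],z,c).round(4),r,toz('top',(x,y),z,c).round(4))
im=shot('side');cs=cam('side')
for t,z in(('die_ring',.015),('punch_1',.02),('starter',.08)):
    for d in imaging.cut_out(t,'side'): print('side',t,d['centre'],toz('side',d['centre'],z,cs).round(4))
# chamber block top corners guess from top picture: refine bore ellipse
for p in[(176,158),(259,156),(261,234),(178,236)]: print('chtop',p,toz('top',p,.073,c).round(4))
for p in[(210,85),(341,107),(335,156)]: print('panel top',p,toz('top',p,.33,c).round(4),toz('top',p,0,c).round(4))
top=cv2.imread('pics/top0.png')
a=cv2.resize(top[110:270,130:290],None,fx=4,fy=4,interpolation=cv2.INTER_CUBIC)[:600]
cv2.imwrite('pics/crop1.png',a)
```

```text
die_ring [323.7, 177.9] [ 0.5286 -0.1426  0.015 ] 12.516525268554688 [ 0.5279 -0.1386  0.015 ]
punch_1 [334.2, 223.2] [ 0.4129 -0.1682  0.02  ] 6.082862854003906 [ 0.4109 -0.1677  0.02  ]
punch_1 [304.5, 219.4] [ 0.4218 -0.0938  0.02  ] 6.403224468231201 [ 0.4177 -0.0901  0.02  ]
starter [402.0, 176.0] [ 0.5229 -0.3244  0.08  ] 9.192488670349121 [ 0.5168 -0.3254  0.08  ]
side die_ring [316.6, 278.8] [ 0.5245 -0.1435  0.015 ]
side die_ring [273.2, 172.8] [0.5008 0.4353 0.015 ]
side punch_1 [184.4, 353.4] [ 0.2728 -0.3239  0.02  ]
side punch_1 [233.6, 346.9] [ 0.3516 -0.3194  0.02  ]
side punch_1 [259.9, 268.8] [ 0.4132 -0.1006  0.02  ]
side punch_1 [261.0, 290.4] [ 0.409  -0.1742  0.02  ]
side starter [333.7, 313.5] [ 0.5127 -0.3288  0.08  ]
side starter [262.1, 293.4] [ 0.4045 -0.2626  0.08  ]
chtop (176, 158) [0.5636 0.2213 0.073 ]
chtop (259, 156) [0.5704 0.0199 0.073 ]
chtop (261, 234) [0.3809 0.0125 0.073 ]
chtop (178, 236) [0.3744 0.21   0.073 ]
panel top (210, 85) [0.6464 0.1021 0.33  ] [0.7773 0.1554 0.    ]
panel top (341, 107) [ 0.6056 -0.1455  0.33  ] [ 0.7205 -0.1897  0.    ]
panel top (335, 156) [ 0.5114 -0.1337  0.33  ] [ 0.5893 -0.1734  0.    ]
```

View pics/crop1.png

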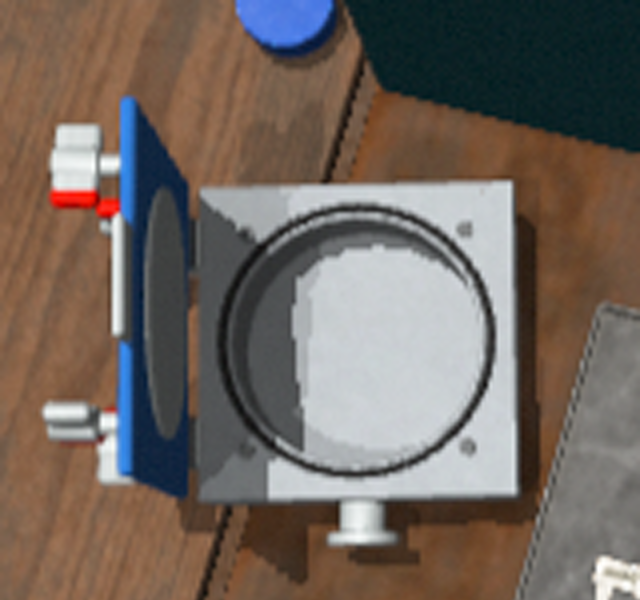

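The crop shows the chamber's top corners at about (180,157), (258,155), (260,234) and (179,235). The bore centre is near (219,195), and the cover stands upright on the left.

```bash
cat >> h.py <<'E'
def plan(*wps,step=4.0,ang=8.0,start=None):
    """wps: (P, toolx_world_deg or None, closure). prints rows; turning ccw (world) = negative tool turn"""
    if start is None:
        o,p,Rm=pose(); a=np.degrees(np.arctan2(Rm[1,0],Rm[0,0]))
    else: p,a=np.array(start[0]),start[1]
    print('from',p.round(4),round(a,1)); rows=[]
    for P,ax,c in wps:
        P=np.array(P,float); da=0 if ax is None else (ax-a)
        while ax is not None and a+da<-100: da+=360
        n=max(1,int(np.ceil(max(np.linalg.norm(P-p)*100/step,abs(da)/ang))))
        for i in range(n):
            d=(P-p)/(n-i); t=np.radians(a); x,y=d[:2]*100
            r=[round(x*np.cos(t)+y*np.sin(t),2),round(x*np.sin(t)-y*np.cos(t),2),round(-d[2]*100,2),round(-da/n,1),c]
            rows.append(r)
            p=p+np.array([r[0]*np.cos(t)+r[1]*np.sin(t),r[0]*np.sin(t)-r[1]*np.cos(t),-r[2]])/100
            a-=r[3]
    for i in range(0,len(rows),8): print(rows[i:i+8])
E
python3 - <<'E'
from h import *
c=cam('top')
C=[toz('top',p,.073,c) for p in[(180,157),(258.2,155.2),(259.8,234),(179.5,234.8)]]
C=np.array(C);print(C.round(4),C.mean(0).round(4), [np.linalg.norm(C[i]-C[i-1]).round(3) for i in range(4)])
print('bore',toz('top',(219.2,195),.073,c))
for p in[(437,142)]: print(toz('top',p,0,c))
plan(((.42,-.30,.2),165,-1),((.527,-.142,.12),165,-1))
E
```

```text
[[0.5662 0.2117 0.073 ]
 [0.5723 0.0219 0.073 ]
 [0.3809 0.0153 0.073 ]
 [0.3773 0.2065 0.073 ]] [0.4742 0.1138 0.073 ] [np.float64(0.189), np.float64(0.19), np.float64(0.192), np.float64(0.191)]
bore [0.47384412 0.11426452 0.073     ]
[ 0.6287572 -0.4386354  0.       ]
from [ 0.1551 -0.657   0.2313] 13.3
[[np.float64(1.79), np.float64(-1.51), np.float64(0.16), np.float64(-8.0), -1], [np.float64(1.98), np.float64(-1.24), np.float64(0.17), np.float64(-8.0), -1], [np.float64(2.13), np.float64(-0.96), np.float64(0.16), np.float64(-8.0), -1], [np.float64(2.25), np.float64(-0.65), np.float64(0.17), np.float64(-8.0), -1], [np.float64(2.32), np.float64(-0.33), np.float64(0.16), np.float64(-8.0), -1], [np.float64(2.34), np.float64(-0.01), np.float64(0.17), np.float64(-8.0), -1], [np.float64(2.32), np.float64(0.32), np.float64(0.16), np.float64(-8.0), -1], [np.float64(2.25), np.float64(0.64), np.float64(0.17), np.float64(-8.0), -1]]
[[np.float64(2.14), np.float64(0.95), np.float64(0.16), np.float64(-8.0), -1], [np.float64(1.99), np.float64(1.23), np.float64(0.17), np.float64(-8.0), -1], [np.f
[... 459 characters left out ...]
[[np.float64(0.09), np.float64(2.34), np.float64(0.16), np.float64(-8.0), -1], [np.float64(-0.24), np.float64(2.33), np.float64(0.17), np.float64(-8.0), -1], [np.float64(-0.57), np.float64(2.26), np.float64(0.16), np.float64(-8.0), -1], [np.float64(-1.06), np.float64(3.0), np.float64(1.33), np.float64(0.0), -1], [np.float64(-1.05), np.float64(3.0), np.float64(1.33), np.float64(0.0), -1], [np.float64(-1.06), np.float64(3.0), np.float64(1.34), np.float64(0.0), -1], [np.float64(-1.05), np.float64(3.0), np.float64(1.33), np.float64(0.0), -1], [np.float64(-1.06), np.float64(3.0), np.float64(1.34), np.float64(0.0), -1]]
[[np.float64(-1.05), np.float64(3.01), np.float64(1.33), np.float64(0.0), -1]]
```

Call:
drive_tool --pt "1.8 -1.5 0.2 -8 -1" --pt "2 -1.2 0.2 -8 -1" --pt "2.1 -1 0.2 -8 -1" --pt "2.2 -0.7 0.2 -8 -1" --pt "2.3 -0.3 0.2 -8 -1" --pt "2.3 0 0.2 -8 -1" --pt "2.3 0.3 0.2 -8 -1" --pt "2.3 0.6 0.2 -8 -1"

```text
t: 2.4
eef_pos: [0.2658, -0.5063, 0.2154]
tool_rot: [0.0, 0.779, 0.627, -0.0]
contact_force: [0.2, -0.0, 0.0]
gripper_width: 0.997
grasp_force: 0.0
```

Call:
drive_tool --pt "2.1 0.9 0.2 -8 -1" --pt "2 1.2 0.2 -8 -1" --pt "1.8 1.5 0.2 -8 -1" --pt "1.6 1.7 0.2 -8 -1" --pt "1.3 1.9 0.2 -8 -1" --pt "1 2.1 0.2 -8 -1" --pt "0.7 2.2 0.2 -8 -1" --pt "0.4 2.3 0.2 -8 -1"

```text
t: 3.2
eef_pos: [0.376, -0.3569, 0.1995]
tool_rot: [0.0, 0.329, 0.944, -0.0]
contact_force: [0.5, -0.0, -0.4]
gripper_width: 0.998
grasp_force: 0.0
```

Call:
drive_tool --pt "0.1 2.3 0 -8 -1" --pt "-0.2 2.3 0 -8 -1" --pt "-0.6 2.3 0 -8 -1" --pt "0 0 0 0 -1" --pt "0 0 0 0 -1"

```text
t: 3.7
eef_pos: [0.417, -0.3013, 0.1994]
tool_rot: [0.0, 0.129, 0.992, -0.0]
contact_force: [-0.3, -0.2, -0.3]
gripper_width: 0.999
grasp_force: 0.0
```

```bash
sed -i 's/print(rows\[i:i+8\])/print([[float(v) for v in r] for r in rows[i:i+8]])/' h.py
python3 - <<'E'
from h import *
print(readout.get_obs()['q'].round(3),readout.get_obs()['t'])
for n in('top','side'):
    shot(n); c=cam(n)
    for t,z in(('die_ring',.015),('punch_1',.02)):
        for d in imaging.cut_out(t,n): print(n,t,d['conf'],toz(n,d['centre'],z,c).round(4))
plan(((.5,-.15,.15),165,-1),((.527,-.142,.10),165,-1),((.527,-.142,.004),165,-1))
E
```

```text
[ 1.062  0.321 -0.666  1.934  0.239  0.966  1.596] 3.7
top die_ring 0.75 [ 0.5407 -0.1345  0.015 ]
top punch_1 0.72 [ 0.2755 -0.3177  0.02  ]
top punch_1 0.49 [0.5071 0.2629 0.02  ]
top punch_1 0.45 [ 0.4159 -0.1665  0.02  ]
side die_ring 0.78 [ 0.5187 -0.1455  0.015 ]
side die_ring 0.35 [0.5232 0.225  0.015 ]
side punch_1 0.81 [ 0.3471 -0.3163  0.02  ]
side punch_1 0.55 [ 0.4176 -0.0982  0.02  ]
side punch_1 0.55 [ 0.2737 -0.3263  0.02  ]
side punch_1 0.51 [ 0.4124 -0.174   0.02  ]
from [ 0.4165 -0.302   0.1993] 165.2
[[-0.84, 3.37, 0.99, 0.0, -1.0], [-0.84, 3.36, 0.98, 0.0, -1.0], [-0.83, 3.37, 0.99, 0.0, -1.0], [-0.84, 3.36, 0.98, 0.0, -1.0], [-0.83, 3.37, 0.99, 0.0, -1.0], [-1.2, 0.73, 2.5, 0.1, -1.0], [-1.21, 0.74, 2.5, 0.1, -1.0], [0.0, -0.0, 3.2, -0.0, -1.0]]
[[0.0, -0.0, 3.2, -0.0, -1.0], [0.0, -0.0, 3.2, -0.0, -1.0]]
```

Call:
drive_tool --pt "-0.8 3.4 1 0 -1" --pt "-0.8 3.4 1 0 -1" --pt "-0.8 3.4 1 0 -1" --pt "-0.8 3.4 1 0 -1" --pt "-0.8 3.4 1 0 -1" --pt "-1.2 0.7 0 0 -1" --pt "0 0 0 0 -1"

```text
t: 4.7
eef_pos: [0.5139, -0.1423, 0.1495]
tool_rot: [0.001, 0.127, 0.992, 0.0]
contact_force: [-0.6, -0.5, 0.6]
gripper_width: 0.999
grasp_force: 0.0
```

```bash
cat >> h.py <<'E'
def circ(n,t,z):
    """centre of a round thing from its mask, backprojected at height z; list"""
    shot(n); c=cam(n); out=[]
    for d in imaging.cut_out(t,n):
        m=d['mask'].astype(np.uint8); b=np.argwhere(m)
        (x,y),r=cv2.minEnclosingCircle(b[:,::-1].astype(np.float32))
        x0,y0=b[:,1].min(),b[:,0].min(); x1,y1=b[:,1].max(),b[:,0].max()
        out.append((round(d['conf'],2),np.round(d['centre']),toz(n,d['centre'],z,c).round(4)[:2],toz(n,((x0+x1)/2,(y0+y1)/2),z,c).round(4)[:2],(x0,y0,x1,y1)))
    return out
E
python3 - <<'E'
from h import *
for r in circ('wrist','die_ring',.015):print(r)
for r in circ('wrist','punch_1',.015):print(r)
shot('wrist','w1')
E
```

```text
(0.72, array([288., 222.]), array([ 0.531 , -0.1418]), array([ 0.5247, -0.1388]), (np.int64(255), np.int64(179), np.int64(324), np.int64(251)))
(0.93, array([322.,  73.]), array([ 0.4158, -0.0864]), array([ 0.4151, -0.0883]), (np.int64(300), np.int64(51), np.int64(338), np.int64(94)))
(0.79, array([27., 67.]), array([ 0.3526, -0.3082]), array([ 0.3529, -0.3088]), (np.int64(0), np.int64(47), np.int64(53), np.int64(89)))
(0.78, array([221.,  91.]), array([ 0.4083, -0.167 ]), array([ 0.4084, -0.1675]), (np.int64(200), np.int64(71), np.int64(241), np.int64(112)))
(0.31, array([517., 110.]), array([0.4837, 0.0609]), array([0.4919, 0.0548]), (np.int64(460), np.int64(0), np.int64(559), np.int64(244)))
```

View pics/w1.png

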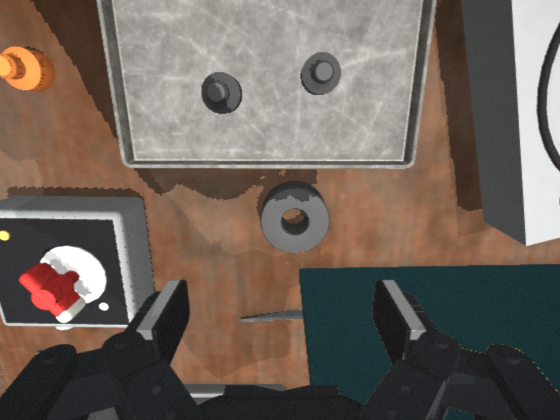

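The wrist picture shows the ring's top face around (296,219), the two black punches at (221,92) and (321,73), the orange decoy at (22,68) and the starter at (50,290). The ring stands clear of the panel's foot.

Run:
```python
from h import *
c=cam('wrist')
for p in[(296,220),(293,216)]: print(toz('wrist',p,.03,c))
print('starter ends',toz('wrist',(34,278),.09,c),toz('wrist',(74,312),.09,c),'dot',toz('wrist',(104,306),.052,c),toz('wrist',(75,275),.053,c))
print('panel',toz('wrist',(302,268),0,c),toz('wrist',(559,263),0,c))
plan(((.5275,-.143,.07),165,-.6),((.5275,-.143,.004),165,-.6))
```

```text
[ 0.52425159 -0.13491712  0.03      ]
[ 0.52007196 -0.13651372  0.03      ]
starter ends [ 0.49751757 -0.32162279  0.09      ] [ 0.53053579 -0.30719383  0.09      ] dot [ 0.55023781 -0.31379499  0.052     ] [ 0.51582011 -0.32346143  0.053     ]
panel [ 0.58617715 -0.14286182  0.        ] [0.64703659 0.10723643 0.        ]
from [ 0.5115 -0.145   0.1494] 165.1
[[-0.5, 0.2, 2.65, 0.0, -0.6], [-0.5, 0.2, 2.64, 0.0, -0.6], [-0.5, 0.21, 2.65, 0.0, -0.6], [0.0, -0.0, 3.3, 0.1, -0.6], [0.0, -0.0, 3.3, 0.1, -0.6]]
```

Call:
drive_tool --pt "-0.3 0.2 2.6 0 -1" --pt "-0.3 0.3 2.6 0 -1" --pt "-0.5 0.3 2.6 0 -1" --pt "0 0 3.3 0 -1" --pt "0 0 3.3 0 -1" --pt "0 0 0 0 -1" --pt "0 0 0 0 -1" --pt "0 0 0 0 -1"

```text
t: 5.75
eef_pos: [0.5261, -0.1389, 0.0071]
tool_rot: [0.001, 0.129, 0.992, -0.0]
contact_force: [0.3, 0.5, -0.3]
gripper_width: 0.999
grasp_force: 0.0
```

Call:
drive_tool --pt "0 0 0 0 1" --pt "0 0 0 0 1" --pt "0 0 0 0 1" --pt "0 0 0 0 1" --pt "0 0 0 0 1" --pt "0 0 0 0 1" --pt "0 0 0 0 1" --pt "0 0 0 0 1" --squeeze 50

```text
t: 6.55
eef_pos: [0.526, -0.1383, 0.0072]
tool_rot: [0.001, 0.128, 0.992, -0.0]
contact_force: [-2.8, 2.0, 12.2]
gripper_width: 0.666
grasp_force: 51.2
```

Call:
drive_tool --pt "0 0 -2.5 0 1" --pt "0 0 -2.5 0 1" --pt "1 0 -2.5 0 1" --pt "1.5 0 -2.5 0 1" --pt "0 0 -1.5 0 1" --pt "0 0 0 0 1" --pt "0 0 0 0 1" --squeeze 80

```text
t: 7.25
eef_pos: [0.501, -0.1324, 0.1201]
tool_rot: [0.0, 0.128, 0.992, -0.0]
contact_force: [0.8, -0.3, -4.7]
gripper_width: 0.654
grasp_force: 87.9
```

Run:
```python
from h import *
shot('wrist','w2')
print(readout.get_obs()['gripper_width'])
plan(((.47,.0,.123),200,1),((.504,.1315,.123),210,1))
```

```text
0.6562246491579995
from [ 0.5006 -0.1322  0.1195] 165.3
[[1.26, 2.4, -0.07, -6.9, 1.0], [0.97, 2.54, -0.07, -6.9, 1.0], [0.66, 2.63, -0.07, -6.9, 1.0], [0.33, 2.7, -0.07, -6.9, 1.0], [0.01, 2.71, -0.07, -6.9, 1.0], [-1.91, 2.81, -0.0, -2.6, 1.0], [-2.04, 2.72, -0.0, -2.6, 1.0], [-2.16, 2.62, -0.0, -2.6, 1.0]]
[[-2.27, 2.52, -0.0, -2.6, 1.0]]
```

View pics/w2.png

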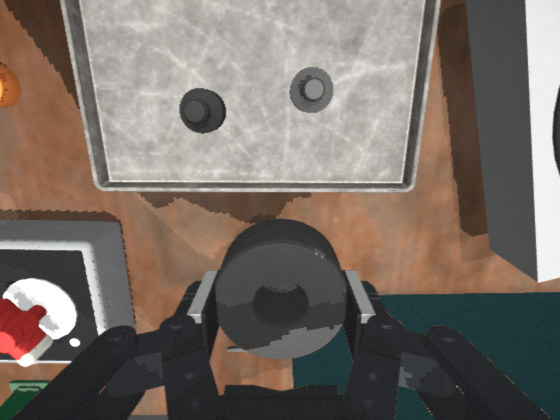

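The wrist picture shows the ring held squarely between the pads, centred near (281,295).

Call:
drive_tool --pt "1.3 2.4 0 -7 1" --pt "1 2.5 0 -7 1" --pt "0.7 2.6 0 -7 1" --pt "0.3 2.7 0 -7 1" --pt "0 2.7 0 -7 1" --pt "-1.9 2.8 0 -2.5 1" --pt "-2 2.7 0 -2.5 1" --pt "-2.2 2.6 0 -2.5 1"

```text
t: 8.1
eef_pos: [0.4936, 0.0989, 0.119]
tool_rot: [-0.001, -0.241, 0.971, 0.0]
contact_force: [0.2, -0.2, -3.7]
gripper_width: 0.652
grasp_force: 87.9
```

Call:
drive_tool --pt "-2.3 2.5 0 -2.5 1" --pt "0 0 0 0 1" --pt "0 0 0 0 1" --pt "0 0 0 0 1"

```text
t: 8.5
eef_pos: [0.502, 0.1296, 0.1191]
tool_rot: [-0.001, -0.261, 0.965, -0.0]
contact_force: [-0.4, -0.8, -4.6]
gripper_width: 0.655
grasp_force: 87.9
```

Run:
```python
from h import *
o=readout.get_obs();print(o['gripper_width'],o['grasp_force'],o['q'].round(2))
shot('wrist','w3')
plan(((.504,.1315,.034),210,1),step=2)
```

```text
0.654602743535697 87.85827770159813 [ 0.33  0.52 -0.89  1.98  0.52  0.89  1.26]
from [0.5021 0.1294 0.1194] -149.8
[[-0.01, 0.0, 0.19, -8.0, 1.0], [-0.01, 0.0, 0.19, -8.0, 1.0], [-0.01, 0.0, 0.19, -8.0, 1.0], [-0.01, -0.0, 0.19, -8.0, 1.0], [-0.01, -0.0, 0.19, -8.0, 1.0], [-0.01, -0.0, 0.19, -8.0, 1.0], [-0.0, -0.0, 0.19, -8.0, 1.0], [-0.0, -0.0, 0.19, -8.0, 1.0]]
[[-0.0, -0.0, 0.19, -8.0, 1.0], [-0.0, -0.01, 0.19, -8.0, 1.0], [-0.0, -0.01, 0.19, -8.0, 1.0], [-0.0, -0.01, 0.19, -8.0, 1.0], [-0.0, -0.01, 0.19, -8.0, 1.0], [-0.0, -0.01, 0.19, -8.0, 1.0], [0.0, -0.01, 0.19, -8.0, 1.0], [0.0, -0.01, 0.19, -8.0, 1.0]]
[[0.0, -0.01, 0.19, -8.0, 1.0], [0.0, -0.0, 0.19, -8.0, 1.0], [0.0, -0.0, 0.19, -8.0, 1.0], [0.0, -0.0, 0.19, -8.0, 1.0], [0.0, -0.0, 0.19, -8.0, 1.0], [0.01, -0.0, 0.19, -8.0, 1.0], [0.01, -0.0, 0.19, -8.0, 1.0], [0.01, -0.0, 0.19, -8.0, 1.0]]
[[0.01, -0.0, 0.19, -8.0, 1.0], [0.01, -0.0, 0.19, -8.0, 1.0], [0.01, 0.0, 0.19, -8.0, 1.0], [0.01, 0.0, 0.19, -8.0, 1.0], [0.0, 0.0, 0.19, -8.0, 1.0], [0.0, 0.0, 0.19, -8.0, 1.0], [0.0, 0.0, 0.19, -8.0, 1.0], [0.0, 0.0, 0.19, -8.0, 1.0]]
[[0.0, 0.01, 0.19, -8.0, 1.0], [0.0, 0.01, 0.19, -8.0, 1.0], [0.0, 0.01, 0.19, -8.0, 1.0], [0.0, 0.01, 0.19, -8.0, 1.0], [0.0, 0.01, 0.19, -8.0, 1.0], [0.0, 0.01, 0.19, -8.0, 1.0], [0.0, 0.0, 0.19, -8.0, 1.0], [0.0, 0.01, 0.19, -8.0, 1.0]]
[[0.0, 0.01, 0.19, -8.0, 1.0], [0.0, 0.0, 0.19, -8.0, 1.0], [0.0, 0.01, 0.19, -8.0, 1.0], [0.0, 0.0, 0.18, -8.0, 1.0], [0.0, 0.01, 0.19, -8.0, 1.0]]
```

View pics/w3.png

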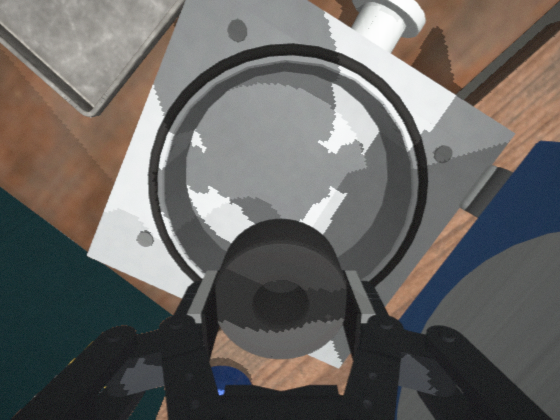

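The ring hangs over the bore. The screw holes show at (237,30), (443,154) and (145,239), which gives the chamber pose.

```bash
sed -i 's/        while ax is not None and a+da<-100: da+=360/        if ax is not None: da=(da+180)%360-180/' h.py
python3 - <<'E'
from h import *
c=cam('wrist'); A,B,C=[toz('wrist',p,.073,c) for p in[(237,30),(443,154),(145,239)]]
print(A,B,C,'mid',(B+C)/2,np.linalg.norm(A-B),np.linalg.norm(A-C),np.degrees(np.arctan2(*(B-A)[[1,0]])))
print(toz('wrist',(289,168),.073,c))
E
```

```text
[0.40963411 0.04938789 0.073     ] [0.40604586 0.18216057 0.073     ] [0.54241175 0.05326595 0.073     ] mid [0.47422881 0.11771326 0.073     ] 0.13282116735138755 0.13283426160869788 91.5480682357258
[0.45785247 0.10910141 0.073     ]
```

Call:
drive_tool --pt "0 0 2 0 1" --pt "0 0 2 0 1" --pt "0 0 2 0 1" --pt "0 0 1.2 0 1" --pt "0 0 0.8 0 1" --pt "0 0 0.3 0 1" --pt "0 0 0 0 1" --pt "0 0 0 0 1"

```text
t: 9.35
eef_pos: [0.503, 0.131, 0.038]
tool_rot: [0.001, -0.261, 0.965, -0.0]
contact_force: [0.2, -0.3, -3.5]
gripper_width: 0.657
grasp_force: 87.8
```

Call:
drive_tool --pt "0 0 0 0 -0.6" --pt "0 0 0 0 -0.6" --pt "0 0 0 0 -0.6" --pt "0 0 0 0 -0.6" --pt "0 0 0 0 -0.6" --pt "0 0 -2 0 -0.6" --pt "0 0 -3 0 -0.6" --pt "0 0 -4 0 -0.6"

```text
t: 10.15
eef_pos: [0.5013, 0.1304, 0.1271]
tool_rot: [-0.002, -0.261, 0.965, 0.0]
contact_force: [0.7, -0.8, 0.3]
gripper_width: 0.805
grasp_force: 0.0
```

Run:
```python
from h import *
for n in('side','top'):
  for r in circ(n,'punch_1',.02):print(n,r)
plan(((.44,.0,.17),170,-.4),((.415,-.090,.10),150,-.4))
```

```text
side (0.9, array([187., 355.]), array([ 0.2769, -0.3286]), array([ 0.2736, -0.3221]), (np.int64(176), np.int64(340), np.int64(194), np.int64(365)))
side (0.77, array([261., 294.]), array([ 0.4083, -0.1846]), array([ 0.4081, -0.1744]), (np.int64(253), np.int64(280), np.int64(268), np.int64(301)))
side (0.76, array([258., 270.]), array([ 0.4083, -0.104 ]), array([ 0.415 , -0.0941]), (np.int64(254), np.int64(258), np.int64(267), np.int64(276)))
side (0.54, array([233., 347.]), array([ 0.3508, -0.3188]), array([ 0.353 , -0.3198]), (np.int64(225), np.int64(334), np.int64(244), np.int64(360)))
side (0.39, array([260., 149.]), array([0.4761, 0.6547]), array([0.5235, 0.7286]), (np.int64(233), np.int64(100), np.int64(308), np.int64(184)))
top (0.6, array([394., 247.]), array([ 0.3548, -0.3163]), array([ 0.3548, -0.3118]), (np.int64(386), np.int64(241), np.int64(398), np.int64(253)))
top (0.42, array([401., 176.]), array([ 0.5354, -0.3384]), array([ 0.5292, -0.3403]), (np.int64(397), np.int64(169), np.int64(407), np.int64(187)))
from [0.5031 0.1307 0.1281] -149.7
[[2.01, -1.35, -0.7, 6.7, -0.4], [1.83, -1.58, -0.7, 6.7, -0.4], [1.64, -1.78, -0.7, 6.7, -0.4], [1.42, -1.96, -0.7, 6.7, -0.4], [1.18, -2.11, -0.7, 6.7, -0.4], [0.93, -2.24, -0.69, 6.7, -0.4], [0.3, -3.1, 2.33, 6.7, -0.4], [-0.06, -3.11, 2.33, 6.7, -0.4]]
[[-0.42, -3.08, 2.34, 6.7, -0.4]]
```

Call:
drive_tool --pt "1.8 -1.5 -0.5 6.5 -0.5" --pt "1.8 -1.6 -0.5 6.5 -0.5" --pt "1.6 -1.8 -0.5 6.5 -0.5" --pt "1.4 -2 -0.5 6.5 -0.5" --pt "1.2 -2.1 -0.5 6.5 -0.5" --pt "0.9 -2.2 0 6.5 -0.5" --pt "0.3 -3.1 1 6 -0.5" --pt "0 -3.1 1 0 -0.5"

```text
t: 11.15
eef_pos: [0.4277, -0.0621, 0.1314]
tool_rot: [-0.0, 0.129, 0.992, -0.0]
contact_force: [0.7, 0.2, 0.1]
gripper_width: 0.753
grasp_force: 0.0
```

Call:
drive_tool --pt "0 -3.1 1 0 -0.5" --pt "0 0 0 0 -0.5" --pt "0 0 0 0 -0.5" --pt "0 0 0 0 -0.5"

```text
t: 11.55
eef_pos: [0.421, -0.09, 0.1221]
tool_rot: [-0.0, 0.128, 0.992, 0.0]
contact_force: [-0.3, -0.1, 0.1]
gripper_width: 0.749
grasp_force: 0.0
```

Run:
```python
from h import *
print(pose()[1], readout.get_obs()['q'].round(2))
for r in circ('wrist','punch_1',.02):print(r)
shot('wrist','w4')
```

```text
[ 0.42099774 -0.09004575  0.1220722 ] [ 0.71  0.32 -0.73  2.18  0.31  0.75  1.09]
(0.85, array([185., 219.]), array([ 0.4044, -0.1644]), array([ 0.4074, -0.1654]), (np.int64(164), np.int64(202), np.int64(207), np.int64(243)))
(0.62, array([ 14., 201.]), array([ 0.3561, -0.2899]), array([ 0.3547, -0.2909]), (np.int64(0), np.int64(180), np.int64(23), np.int64(219)))
(0.56, array([283., 208.]), array([ 0.4153, -0.0861]), array([ 0.4148, -0.0875]), (np.int64(263), np.int64(187), np.int64(300), np.int64(228)))
```

View pics/w4.png

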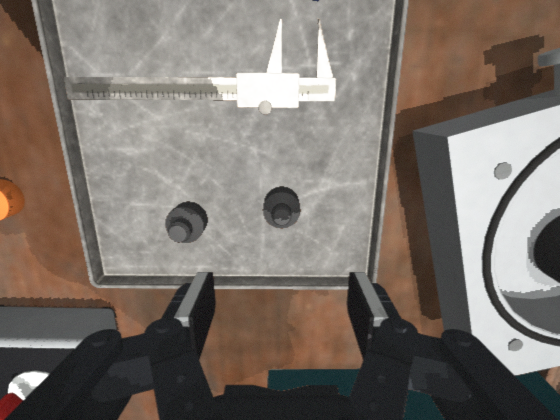

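The wrist picture shows the punches at (281,207) and (186,221) in the tray, unmoved. The calipers lie at (200,90) and the ring is visible in the chamber at right.

Call:
drive_tool --pt "0.3 0 2.5 0 -0.5" --pt "0.3 0 2.5 0 -0.5" --pt "0 0 2.5 0 -0.5" --pt "0 0 2.2 0 -0.5" --pt "0 0 1.5 0 -0.5" --pt "0 0 0.5 0 -0.5" --pt "0 0 0 0 -0.5" --pt "0 0 0 0 -0.5" --squeeze 50

```text
t: 12.5
eef_pos: [0.4157, -0.0892, 0.0059]
tool_rot: [0.001, 0.128, 0.992, 0.0]
contact_force: [0.9, -1.2, 1.1]
gripper_width: 0.751
grasp_force: 0.0
```

Call:
drive_tool --pt "0 0 0 0 1" --pt "0 0 0 0 1" --pt "0 0 0 0 1" --pt "0 0 0 0 1" --pt "0 0 0 0 1" --pt "0 0 0 0 1" --pt "0 0 0 0 1" --pt "0 0 0 0 1"

```text
t: 13.3
eef_pos: [0.4157, -0.0895, 0.0061]
tool_rot: [0.001, 0.128, 0.992, -0.0]
contact_force: [-2.4, 1.4, 9.3]
gripper_width: 0.317
grasp_force: 48.6
```

Run:
```python
from h import *
print(pose()[1],readout.get_obs()['gripper_width'])
p,a=pose()[1],165.2
plan(((p[0]+.01,p[1],.12),165,1),((.44,.02,.125),180,1),((.440,.136,.125),180,1))
```

```text
[ 0.41565038 -0.08952409  0.00614677] 0.31685680376011116
from [ 0.4157 -0.0895  0.0061] 165.3
[[-0.32, 0.08, -3.8, 0.1, 1.0], [-0.32, 0.09, -3.79, 0.1, 1.0], [-0.33, 0.09, -3.8, 0.1, 1.0], [0.49, 3.65, -0.17, -5.0, 1.0], [0.16, 3.68, -0.16, -5.0, 1.0], [-0.15, 3.67, -0.17, -5.0, 1.0], [-0.0, 3.87, 0.0, -0.0, 1.0], [-0.0, 3.87, 0.0, -0.0, 1.0]]
[[-0.0, 3.86, 0.0, -0.0, 1.0]]
```

Call:
drive_tool --pt "-0.3 0.1 -3.8 0 1" --pt "-0.3 0.1 -3.8 0 1" --pt "-0.3 0.1 -3.8 0 1" --pt "0.5 3.7 -0.5 -5 1" --pt "0.2 3.7 0 -5 1" --pt "-0.2 3.7 0 -5 1" --pt "0 3.9 0 0 1" --pt "0 3.8 0 0 1" --squeeze 80

```text
t: 14.1
eef_pos: [0.4379, 0.0999, 0.1245]
tool_rot: [0.0, -0.002, 1.0, -0.0]
contact_force: [0.0, -0.3, -1.2]
gripper_width: 0.306
grasp_force: 78.8
```

Call:
drive_tool --pt "0 3.6 0 0 1" --pt "0 0 0 0 1" --pt "0 0 0 0 1" --pt "0 0 0 0 1"

```text
t: 14.5
eef_pos: [0.4377, 0.1333, 0.1241]
tool_rot: [-0.0, -0.002, 1.0, -0.001]
contact_force: [0.0, 0.1, -0.1]
gripper_width: 0.304
grasp_force: 83.6
```

Run:
```python
from h import *
o=readout.get_obs();print(o['gripper_width'],o['grasp_force'],o['contact_force'])
shot('wrist','w5')
plan(((.440,.136,.034),180,1),step=2)
```

```text
0.30361482434147735 83.6375725781545 [ 0.04894287  0.09668665 -0.06128866]
from [0.4378 0.1331 0.1241] -179.8
[[-0.04, 0.06, 1.8, 0.0, 1.0], [-0.05, 0.06, 1.8, 0.0, 1.0], [-0.04, 0.06, 1.8, 0.0, 1.0], [-0.05, 0.06, 1.8, 0.0, 1.0], [-0.04, 0.05, 1.81, 0.0, 1.0]]
```

View pics/w5.png

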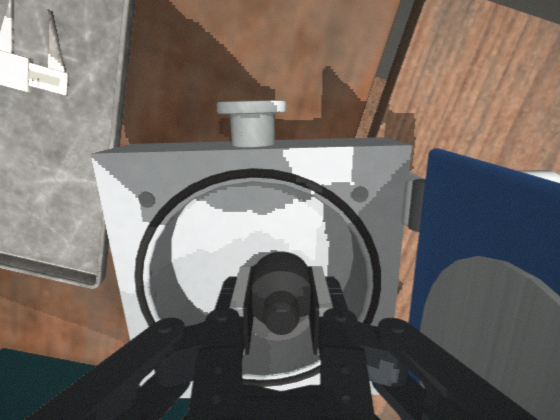

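The wrist picture shows the punch held between the pads at (281,300), over the bore.

Call:
drive_tool --pt "0 0 2 0 1" --pt "0 0 2 0 1" --pt "0 0 2 0 1" --pt "0 0 1.5 0 1" --pt "0 0 1 0 1" --pt "0 0 0.6 0 1" --pt "0 0 0 0 1" --pt "0 0 0 0 1"

```text
t: 15.35
eef_pos: [0.4383, 0.1347, 0.0337]
tool_rot: [0.0, -0.002, 1.0, 0.0]
contact_force: [0.0, 0.5, -1.1]
gripper_width: 0.304
grasp_force: 83.6
```

Call:
drive_tool --pt "0 0 0 0 0.2" --pt "0 0 0 0 0.2" --pt "0 0 0 0 0.2" --pt "0 0 0 0 0.2" --pt "0 0 -2 0 0.2" --pt "0 0 -3 0 0.2" --pt "0 0 -4 0 0.2" --pt "0 0 0 0 0"

```text
t: 16.15
eef_pos: [0.4405, 0.1363, 0.1274]
tool_rot: [0.004, -0.002, 1.0, 0.001]
contact_force: [1.1, 0.3, 0.2]
gripper_width: 0.5
grasp_force: 0.0
```

Run:
```python
from h import *
for n in('side',):
  for r in circ(n,'punch_1',.02):print(n,r)
plan(((.43,.0,.13),150,-.5),((.42,-.165,.125),125,-.5))
```

```text
side (0.95, array([234., 347.]), array([ 0.3524, -0.319 ]), array([ 0.3522, -0.3197]), (np.int64(224), np.int64(334), np.int64(244), np.int64(360)))
side (0.82, array([183., 355.]), array([ 0.2703, -0.3269]), array([ 0.2737, -0.3232]), (np.int64(175), np.int64(340), np.int64(195), np.int64(366)))
side (0.58, array([262., 293.]), array([ 0.4094, -0.1832]), array([ 0.409 , -0.1746]), (np.int64(253), np.int64(280), np.int64(269), np.int64(301)))
side (0.34, array([285., 206.]), array([0.5038, 0.1841]), array([0.5089, 0.1877]), (np.int64(275), np.int64(198), np.int64(298), np.int64(213)))
from [0.4385 0.1346 0.124 ] -179.7
[[0.23, -3.36, -0.15, 7.6, -0.5], [-0.22, -3.37, -0.15, 7.6, -0.5], [-0.67, -3.31, -0.15, 7.6, -0.5], [-1.09, -3.19, -0.15, 7.6, -0.5], [-1.48, -2.95, 0.1, 5.0, -0.5], [-1.74, -2.81, 0.1, 5.0, -0.5], [-1.98, -2.65, 0.1, 5.0, -0.5], [-2.2, -2.47, 0.1, 5.0, -0.5]]
[[-2.4, -2.27, 0.1, 5.0, -0.5]]
```

Call:
drive_tool --pt "0.2 -3.4 -0.2 7.5 -0.5" --pt "-0.2 -3.4 -0.2 7.5 -0.5" --pt "-0.7 -3.3 -0.2 7.5 -0.5" --pt "-1.1 -3.2 0 7.5 -0.5" --pt "-1.5 -2.9 0 5 -0.5" --pt "-1.7 -2.8 0 5 -0.5" --pt "-2 -2.7 0 5 -0.5" --pt "-2.2 -2.5 0 5 -0.5"

```text
t: 17.05
eef_pos: [0.4217, -0.1341, 0.1281]
tool_rot: [-0.001, 0.422, 0.907, -0.0]
contact_force: [0.4, -0.5, -0.5]
gripper_width: 0.749
grasp_force: 0.0
```

Call:
drive_tool --pt "-2.4 -2.3 0 5 -0.5" --pt "0 0 0 0 -0.5" --pt "0 0 0 0 -0.5" --pt "0 0 0 0 -0.5"

```text
t: 17.45
eef_pos: [0.4207, -0.1648, 0.1286]
tool_rot: [-0.001, 0.459, 0.889, 0.0]
contact_force: [-0.2, -0.4, -0.1]
gripper_width: 0.75
grasp_force: 0.0
```

Run:
```python
from h import *
print(pose()[1])
for r in circ('wrist','punch_1',.018):print(r)
plan(((.411,-.167,.006),125,-.5))
```

```text
[ 0.42067168 -0.16479577  0.12861577]
(0.96, array([ 41., 254.]), array([ 0.2745, -0.3147]), array([ 0.2742, -0.3111]), (np.int64(16), np.int64(231), np.int64(69), np.int64(271)))
(0.67, array([267., 205.]), array([ 0.4083, -0.1659]), array([ 0.4089, -0.1656]), (np.int64(250), np.int64(186), np.int64(286), np.int64(225)))
(0.55, array([127., 294.]), array([ 0.3526, -0.3073]), array([ 0.3535, -0.3082]), (np.int64(107), np.int64(274), np.int64(148), np.int64(316)))
from [ 0.421  -0.1647  0.129 ] 125.4
[[0.1, -0.24, 3.07, 0.1, -0.5], [0.1, -0.24, 3.08, 0.1, -0.5], [0.09, -0.23, 3.07, 0.1, -0.5], [0.1, -0.24, 3.08, 0.1, -0.5]]
```

Target (0.409, -0.166).

Call:
drive_tool --pt "0.2 -0.3 2.5 0 -0.5" --pt "0.2 -0.3 2.5 0 -0.5" --pt "0.2 -0.3 2.5 0 -0.5" --pt "0 0 2.5 0 -0.5" --pt "0 0 1.7 0 -0.5" --pt "0 0 0.6 0 -0.5" --pt "0 0 0 0 -0.5" --pt "0 0 0 0 -0.5" --squeeze 50

```text
t: 18.35
eef_pos: [0.4108, -0.166, 0.0069]
tool_rot: [0.0, 0.459, 0.888, 0.0]
contact_force: [-0.2, 0.1, 0.9]
gripper_width: 0.751
grasp_force: 0.0
```

Call:
drive_tool --pt "0 0 0 0 1" --pt "0 0 0 0 1" --pt "0 0 0 0 1" --pt "0 0 0 0 1" --pt "0 0 0 0 1" --pt "0 0 0 0 1" --pt "0 0 0 0 1" --pt "0 0 0 0 1"

```text
t: 19.15
eef_pos: [0.4106, -0.1667, 0.0073]
tool_rot: [0.001, 0.46, 0.888, -0.0]
contact_force: [-2.7, 0.5, 9.9]
gripper_width: 0.324
grasp_force: 48.6
```

Run:
```python
from h import *
p=pose()[1]; print(p,readout.get_obs()['gripper_width'])
plan(((p[0]+.005,p[1],.125),125,1),((.44,-.02,.125),95,1),((.460,.078,.125),70,1))
```

```text
[ 0.41061464 -0.16665367  0.00725579] 0.32412992307289945
from [ 0.4106 -0.1667  0.0073] 125.3
[[-0.1, 0.14, -3.92, 0.1, 1.0], [-0.09, 0.13, -3.93, 0.1, 1.0], [-0.1, 0.14, -3.92, 0.1, 1.0], [2.66, 2.6, -0.0, 7.5, 1.0], [2.97, 2.23, -0.0, 7.5, 1.0], [3.24, 1.83, -0.0, 7.5, 1.0], [3.45, 1.38, -0.0, 7.5, 1.0], [2.4, 0.71, -0.0, 6.2, 1.0]]
[[2.46, 0.45, -0.0, 6.2, 1.0], [2.49, 0.18, -0.0, 6.2, 1.0], [2.5, -0.09, -0.0, 6.2, 1.0]]
```

Call:
drive_tool --pt "-0.1 0.1 -3.9 0 1" --pt "-0.1 0.1 -3.9 0 1" --pt "-0.1 0.1 -3.9 0 1" --pt "2.7 2.6 0 7.5 1" --pt "3 2.2 0 7.5 1" --pt "3.2 1.8 0 7.5 1" --pt "3.5 1.4 0 7.5 1" --pt "2.4 0.7 0 6 1" --squeeze 80

```text
t: 19.95
eef_pos: [0.442, 0.0074, 0.1237]
tool_rot: [0.0, 0.713, 0.702, 0.0]
contact_force: [0.8, 1.1, -1.2]
gripper_width: 0.314
grasp_force: 78.9
```

Call:
drive_tool --pt "2.5 0.5 0 6 1" --pt "2.5 0.2 0 6 1" --pt "2.5 -0.1 0 6 1" --pt "0 0 0 0 1" --pt "0 0 0 0 1" --pt "0 0 0 0 1"

```text
t: 20.55
eef_pos: [0.4563, 0.0779, 0.1232]
tool_rot: [0.0, 0.813, 0.583, -0.0]
contact_force: [0.5, 0.4, -1.9]
gripper_width: 0.312
grasp_force: 78.9
```

Run:
```python
from h import *
o=readout.get_obs();print(o['gripper_width'],o['grasp_force'],o['contact_force'])
shot('wrist','w6')
plan(((.460,.078,.034),70,1),step=2)
```

```text
0.3124956860769333 78.89735463313627 [ 0.46864785  0.371108   -1.92754303]
from [0.4564 0.0777 0.1232] 71.2
[[0.03, 0.07, 1.78, 0.2, 1.0], [0.03, 0.07, 1.78, 0.2, 1.0], [0.03, 0.06, 1.79, 0.2, 1.0], [0.03, 0.07, 1.78, 0.2, 1.0], [0.03, 0.06, 1.79, 0.2, 1.0]]
```

View pics/w6.png

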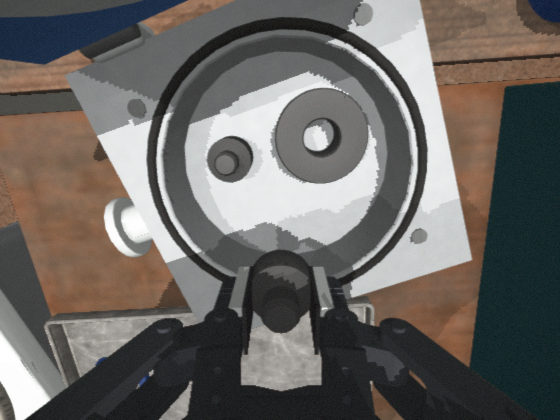

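The wrist picture shows the ring at (321,135) and the first punch at (230,158) upright in the bore. The second punch is held at (281,300) over free floor.

Call:
drive_tool --pt "0.3 0.3 2 0 1" --pt "0 0 2 0 1" --pt "0 0 2 0 1" --pt "0 0 1.5 0 1" --pt "0 0 0.9 0 1" --pt "0 0 0.5 0 1" --pt "0 0 0 0 1" --pt "0 0 0 0 1"

```text
t: 21.4
eef_pos: [0.461, 0.0808, 0.0348]
tool_rot: [0.0, 0.813, 0.583, 0.0]
contact_force: [-0.1, -0.2, -1.2]
gripper_width: 0.31
grasp_force: 78.9
```

Call:
drive_tool --pt "0 0 0 0 0.2" --pt "0 0 0 0 0.2" --pt "0 0 0 0 0.2" --pt "0 0 0 0 0.2" --pt "0 0 -2 0 0.2" --pt "0 0 -3 0 0.2" --pt "0 0 -4 0 0.2" --pt "0 0 0 0 0.2"

```text
t: 22.2
eef_pos: [0.4637, 0.0819, 0.1286]
tool_rot: [0.002, 0.813, 0.583, 0.004]
contact_force: [1.0, 0.5, -0.2]
gripper_width: 0.401
grasp_force: 0.0
```

Call:
drive_tool --pt "-2 0 -4 0 1" --pt "-2 0 -4 0 1" --pt "0 0 -4 0 1" --pt "0 0 -4 0 1" --pt "0 0 -4 0 1" --pt "0 0 0 0 1" --pt "0 0 0 0 1"

```text
t: 22.9
eef_pos: [0.4479, 0.0429, 0.3245]
tool_rot: [0.001, 0.813, 0.583, 0.0]
contact_force: [0.0, -0.5, -0.2]
gripper_width: 0.003
grasp_force: 0.0
```

Run:
```python
from h import *
print(pose()[1])
w=shot('wrist'); s=shot('side'); t=shot('top')
a=np.hstack([cv2.resize(w,None,fx=.75,fy=.75),cv2.resize(t[110:270,130:290],(315,315))]); cv2.imwrite('pics/w7.png',a[:,:,::-1])
```

```text
[0.44792755 0.04287449 0.32446464]
```

View pics/w7.png

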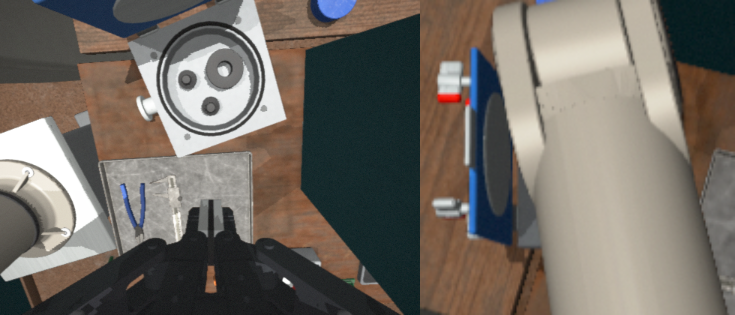

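The picture shows the ring and both punches standing inside the bore, around (210,85), with nothing left over from the grasps. Next I close the cover from outside.

Run:
```python
from h import *
f=lambda th,r=.165:(.472,.2185-r*np.cos(th)+.02*np.sin(th),.08+r*np.sin(th)+.01*np.cos(th))
w=[((.46,.10,.37),80,1),((.472,.31,.37),90,1),((.472,.31,.245),90,1)]
plan(*w)
print('push'); plan(*[(f(t),90,1) for t in np.arange(1.5,-.01,-.125)],start=((.472,.31,.245),90))
```

```text
from [0.4468 0.0427 0.3226] 71.3
[[2.92, -0.29, -2.37, -4.4, 1.0], [2.94, -0.07, -2.37, -4.4, 1.0], [3.48, -0.41, 0.0, -1.7, 1.0], [3.49, -0.3, 0.0, -1.7, 1.0], [3.5, -0.2, 0.0, -1.7, 1.0], [3.51, -0.09, 0.0, -1.7, 1.0], [3.51, 0.01, 0.0, -1.7, 1.0], [3.5, 0.11, 0.0, -1.7, 1.0]]
[[0.0, -0.0, 3.13, 0.1, 1.0], [0.0, -0.0, 3.12, 0.1, 1.0], [0.0, -0.0, 3.13, 0.1, 1.0], [0.0, -0.0, 3.12, 0.1, 1.0]]
push
from [0.472 0.31  0.245] 90
[[-2.77, 0.0, -0.01, 0.0, 1.0], [-2.78, 0.0, -0.01, 0.0, 1.0], [-2.77, 0.0, -0.01, 0.0, 1.0], [-2.08, 0.0, 0.15, -0.0, 1.0], [-2.05, 0.0, 0.41, -0.0, 1.0], [-2.01, 0.0, 0.65, -0.0, 1.0], [-1.92, 0.0, 0.9, -0.0, 1.0], [-1.81, 0.0, 1.11, -0.0, 1.0]]
[[-1.67, 0.0, 1.33, -0.0, 1.0], [-1.5, 0.0, 1.51, -0.0, 1.0], [-1.31, 0.0, 1.68, -0.0, 1.0], [-1.1, 0.0, 1.82, -0.0, 1.0], [-0.87, 0.0, 1.92, -0.0, 1.0], [-0.63, 0.0, 2.0, -0.0, 1.0], [-0.38, 0.0, 2.05, -0.0, 1.0]]
```

Call:
drive_tool --pt "2.9 -0.3 -2.4 -4.5 1" --pt "2.9 0 -2.4 -4.5 1" --pt "3.5 -0.4 0 -1.6 1" --pt "3.5 -0.3 0 -1.6 1" --pt "3.5 -0.2 0 -1.6 1" --pt "3.5 -0.1 0 -1.6 1" --pt "3.5 0 0 -1.6 1" --pt "3.5 0.1 0 -1.6 1"

```text
t: 23.85
eef_pos: [0.4729, 0.3106, 0.3705]
tool_rot: [-0.0, 0.707, 0.707, -0.001]
contact_force: [-0.0, -0.1, 0.2]
gripper_width: 0.004
grasp_force: 0.0
```

Call:
drive_tool --pt "0 0 2 0 1" --pt "0 0 3 0 1" --pt "0 0 3 0 1" --pt "0 0 3 0 1" --pt "0 0 1.5 0 1" --pt "0 0 0 0 1" --pt "0 0 0 0 1"

```text
t: 24.55
eef_pos: [0.4734, 0.31, 0.2477]
tool_rot: [-0.0, 0.708, 0.706, 0.0]
contact_force: [-0.4, 0.5, -0.5]
gripper_width: -0.004
grasp_force: 0.0
```

Call:
drive_tool --pt "-2 0 0 0 1" --pt "-2 0 0 0 1" --pt "-2 0 0 0 1" --pt "-2.3 0 0 0 1" --pt "-2 0 0.1 0 1" --pt "-2 0 0.4 0 1" --pt "0 0 0 0 1"

```text
t: 25.25
eef_pos: [0.4743, 0.1847, 0.2436]
tool_rot: [0.001, 0.709, 0.705, 0.001]
contact_force: [0.3, -0.5, 0.6]
gripper_width: -0.002
grasp_force: 0.0
```

Call:
drive_tool --pt "-2 0 0.7 0 1" --pt "-1.9 0 0.9 0 1" --pt "-1.8 0 1.1 0 1" --pt "0 0 0 0 1"

```text
t: 25.65
eef_pos: [0.4731, 0.1282, 0.2153]
tool_rot: [0.0, 0.709, 0.705, -0.001]
contact_force: [-1.0, -0.9, 0.7]
gripper_width: 0.002
grasp_force: 0.0
```

Run:
```python
from h import *
print(pose()[1]); shot('side','s2')
```

```text
[0.47306742 0.12817432 0.21526158]
```

View pics/s2.png

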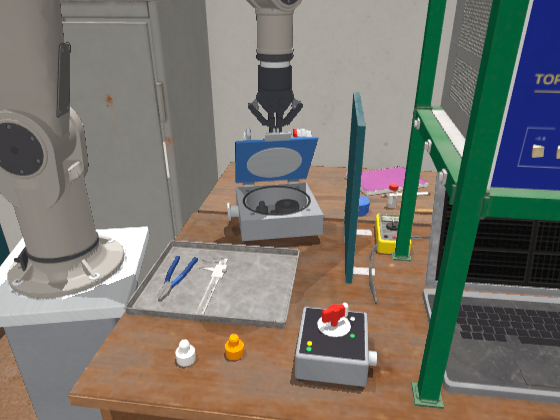

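The side picture shows the cover tilting forward at (275,160), with the closed fingers behind it. The push works, so I continue.

Call:
drive_tool --pt "-1.7 0 1.3 0 1" --pt "-1.5 0 1.5 0 1" --pt "-1.3 0 1.7 0 1" --pt "-1.1 0 1.8 0 1" --pt "-0.9 0 1.9 0 1" --pt "-0.6 0 2 0 1" --pt "-0.4 0 2 0 1" --pt "0 0 0 0 1"

```text
t: 26.5
eef_pos: [0.472, 0.0556, 0.0922]
tool_rot: [-0.001, 0.708, 0.707, -0.001]
contact_force: [-0.9, 1.3, -0.1]
gripper_width: 0.0
grasp_force: 0.0
```

Call:
drive_tool --pt "0 0 0.4 0 1" --pt "0 0 0.4 0 1" --pt "0 0 0 0 1" --pt "0 0 0 0 1"

```text
t: 26.9
eef_pos: [0.4732, 0.0549, 0.0859]
tool_rot: [0.0, 0.708, 0.706, 0.0]
contact_force: [0.2, 0.2, 0.1]
gripper_width: 0.0
grasp_force: 0.0
```

Call:
drive_tool --pt "0 0 0.3 0 1" --pt "0 0 0.3 0 1" --pt "0 0 0 0 1" --pt "0 0 0 0 1"

```text
t: 27.3
eef_pos: [0.4737, 0.0549, 0.0836]
tool_rot: [0.002, 0.708, 0.706, -0.0]
contact_force: [-16.2, -2.4, 53.9]
gripper_width: -0.001
grasp_force: 26.7
```

Run:
```python
from h import *
o=readout.get_obs(); print(pose()[1],o['contact_force'])
```

```text
[0.47372955 0.05485859 0.08355605] [-16.23041991  -2.40503152  53.94379864]
```

Call:
drive_tool --pt "0 0 -2 0 1" --pt "-1 0 -4 0 1" --pt "-2 0 -4 0 0" --pt "-2 0 -4 0 0" --pt "0 0 -4 0 0" --pt "0 0 0 0 0" --pt "0 0 0 0 0"

```text
t: 28.0
eef_pos: [0.4731, 0.0045, 0.2601]
tool_rot: [0.001, 0.708, 0.706, 0.001]
contact_force: [-1.0, 0.6, -0.5]
gripper_width: 0.495
grasp_force: 0.0
```

Run:
```python
from h import *
p=pose()[1]; c=cam('wrist'); print(p)
shot('wrist','w8')
for d in imaging.cut_out('wing1','wrist'): 
    b=np.argwhere(d['mask']); print('wing',round(d['conf'],2),np.round(d['centre']),len(b),toz('wrist',d['centre'],.11,c).round(4))
ctr=np.array([.474,.1165]);th=np.radians(1.55);X=np.array([-np.sin(th),np.cos(th)]);Y=np.array([-np.cos(th),-np.sin(th)])
for k,(a,b) in {1:(-1,1),2:(-1,-1),3:(1,-1),4:(1,1)}.items():
    w=ctr+.066*(a*X+b*Y); print(k,w.round(4),np.hypot(*w).round(3),proj('wrist',[*w,.11],c).round(0))
```

```text
[0.473107   0.00447621 0.26014883]
wing 0.87 [211. 150.] 865 [0.412  0.0512 0.11  ]
wing 0.68 [359. 144.] 897 [0.5436 0.0552 0.11  ]
wing 0.54 [364.   4.] 111 [0.5394 0.1628 0.11  ]
1 [0.4098 0.0487] 0.413 [209. 152.]
2 [0.5418 0.0523] 0.544 [357. 148.]
3 [0.5382 0.1843] 0.569 [365. -28.]
4 [0.4062 0.1807] 0.445 [191. -22.]
```

View pics/w8.png

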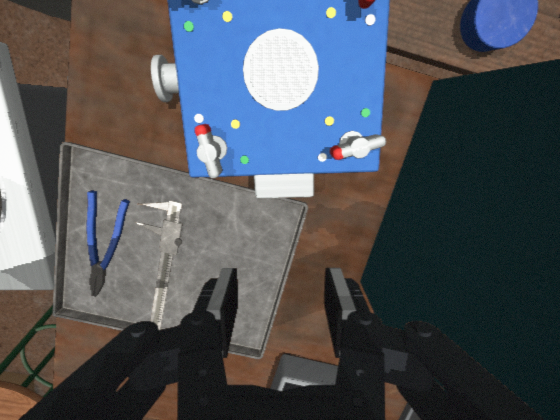

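The wrist picture shows the cover closed. Screw 1 is at (209,150), its red tip at (203,131) by the white dot. Screw 2 is at (360,147), its red tip at (337,153) by its white dot. Both are loose.

Run:
```python
from h import *
c=cam('wrist')
for a,b in[((214,174),(203,131)),((384,142),(337,153))]:
    A,B=toz('wrist',a,.11,c),toz('wrist',b,.11,c); d=B-A; print(A.round(4),B.round(4),np.linalg.norm(d),np.degrees(np.arctan2(d[1],d[0])))
plan(((.411,.050,.16),105,0),((.411,.050,.093),105,0))
```

```text
[0.4113 0.0296 0.11  ] [0.4043 0.0675 0.11  ] 0.03855315759894048 100.39929894240966
[0.563  0.0577 0.11  ] [0.5221 0.0482 0.11  ] 0.041957185133615 -166.95081725161324
from [0.4719 0.0046 0.2583] 89.9
[[1.13, -1.52, 2.46, -3.8, 0.0], [1.23, -1.45, 2.46, -3.8, 0.0], [1.32, -1.36, 2.45, -3.8, 0.0], [1.42, -1.27, 2.46, -3.8, 0.0], [-0.0, -0.0, 3.35, 0.0, 0.0], [-0.0, -0.0, 3.35, 0.0, 0.0]]
```

Call:
drive_tool --pt "1.1 -1.5 2.5 -3 0" --pt "1.2 -1.4 2.5 -3 0" --pt "1.3 -1.4 2.5 -3 0" --pt "1.5 -1.3 2.5 -3 0" --pt "0 0 0 0 0" --pt "0 0 0 0 0" --squeeze 40

```text
t: 28.7
eef_pos: [0.412, 0.0514, 0.1585]
tool_rot: [-0.001, 0.63, 0.777, -0.001]
contact_force: [0.8, 0.6, -0.0]
gripper_width: 0.498
grasp_force: 0.0
```

Run:
```python
from h import *
print(readout.get_obs()['q'].round(2))
w=shot('wrist'); c=cam('wrist')
for d in imaging.cut_out('wing1','wrist'): print('wing',round(d['conf'],2),np.round(d['centre']),int(d['mask'].sum()),toz('wrist',d['centre'],.11,c).round(4))
plan(((.411,.050,.093),102.5,0))
cv2.imwrite('pics/w9.png',w[:,:,::-1])
```

```text
[ 0.35  0.21 -0.68  2.18  0.18  0.81 -0.24]
wing 0.93 [474. 277.] 2494 [0.5453 0.0531 0.11  ]
wing 0.92 [549.  72.] 2110 [0.5361 0.1795 0.11  ]
wing 0.82 [321.  14.] 2450 [0.4076 0.1812 0.11  ]
wing 0.71 [277. 244.] 1558 [0.4113 0.0498 0.11  ]
from [0.4138 0.0511 0.1598] 101.8
[[-0.02, -0.15, 3.34, -0.3, 0.0], [-0.03, -0.14, 3.34, -0.3, 0.0]]
```

View pics/w9.png

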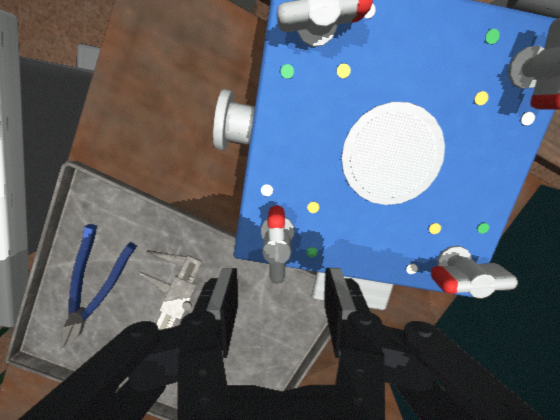

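The wrist picture shows all four wings. Screw 1 runs vertically at (277,245), aligned with the tool, and screw 2 is at (474,277). Screw 4 is at (321,14) and screw 3 at (545,75). All the red tips are near their white dots.

Call:
drive_tool --pt "0 -0.1 2 0 0" --pt "0 -0.1 2 0 0" --pt "0 0 1.7 0 0" --pt "0 0 1 0 0" --pt "0 0 0 0 0" --pt "0 0 0 0 0"

```text
t: 29.4
eef_pos: [0.4115, 0.0509, 0.0929]
tool_rot: [0.0, 0.63, 0.776, 0.0]
contact_force: [-0.3, -0.8, 0.2]
gripper_width: 0.5
grasp_force: 0.0
```

Call:
drive_tool --pt "0 0 0 0 1" --pt "0 0 0 0 1" --pt "0 0 0 0 1" --pt "0 0 0 0 1" --pt "0 0 0 0 1" --pt "0 0 0 0 1" --pt "0 0 0 0 1"

```text
t: 30.1
eef_pos: [0.4095, 0.0504, 0.0928]
tool_rot: [-0.0, 0.63, 0.776, -0.001]
contact_force: [-5.6, -0.7, 10.4]
gripper_width: 0.11
grasp_force: 43.1
```

Run:
```python
from h import *
o,p,Rm=pose(); print(p,o['contact_force'],o['torque'],o['gripper_width'],np.degrees(np.arctan2(Rm[1,0],Rm[0,0])),o['q'].round(2))
```

```text
[0.40951178 0.05035877 0.09278601] [-5.58255913 -0.70465609 10.43375357] [-0.20952424  1.25930323  0.02570358] 0.10983885752544288 101.87712963562801 [ 0.28  0.33 -0.63  2.24  0.31  0.66 -0.37]
```

Call:
drive_tool --pt "0 -0.1 0 6.9 1" --pt "0 0 0 6.9 1" --pt "0 0 0 6.9 1" --pt "0 0 0 6.9 1" --pt "0 0 0 6.9 1" --pt "0 0 0 6.9 1" --pt "0 0 0 6.9 1" --pt "0 0 0 7 1"

```text
t: 30.9
eef_pos: [0.4099, 0.0503, 0.0929]
tool_rot: [0.0, 0.92, 0.393, 0.0]
contact_force: [-0.5, -1.3, 3.1]
gripper_width: 0.103
grasp_force: 42.2
```

Call:
drive_tool --pt "0 0 0 0 1" --pt "0 0 0 0 1" --pt "0 0 0 0 1" --pt "0 0 0 0 1"

```text
t: 31.3
eef_pos: [0.4099, 0.0503, 0.0928]
tool_rot: [0.0, 0.918, 0.397, 0.0]
contact_force: [-2.2, -2.6, 6.7]
gripper_width: 0.107
grasp_force: 42.5
```

```bash
cat >> h.py <<'E'
def st():
    o,p,Rm=pose(); print(p.round(4),o['contact_force'].round(1),o['torque'].round(2),'w',round(o['gripper_width'],3),'toolx',round(float(np.degrees(np.arctan2(Rm[1,0],Rm[0,0]))),1),o['q'].round(2),o['t'])
E
python3 - <<'E'
from h import *
st()
E
```

```text
[0.4099 0.0503 0.0928] [-2.2 -2.6  6.7] [-0.53  0.42 -0.04] w 0.107 toolx 46.8 [ 0.1   0.29 -0.42  2.25  0.2   0.63 -1.23] 31.3
```

Call:
drive_tool --pt "0 0 0 0 0" --pt "0 0 0 0 0" --pt "0 0 0 0 0" --pt "0 0 0 0 0" --pt "0 0 -2.2 0 0" --pt "0 0 -2.2 0 0" --pt "0 0 -2.2 0 0" --pt "0 0 0 0 0"

```text
t: 32.1
eef_pos: [0.4116, 0.0511, 0.1606]
tool_rot: [0.001, 0.918, 0.396, 0.002]
contact_force: [0.1, 0.1, 0.5]
gripper_width: 0.498
grasp_force: 0.0
```

Run:
```python
from h import *
st(); plan(((.5385,.1855,.16),103,0))
```

```text
[0.4116 0.0511 0.1606] [0.1 0.1 0.5] [ 0.03  0.05 -0.  ] w 0.498 toolx 46.6 [ 0.14  0.17 -0.45  2.2   0.11  0.79 -1.14] 32.1
from [0.4116 0.0511 0.1606] 46.6
[[2.31, -0.0, 0.01, -7.0, 0.0], [2.29, 0.28, 0.01, -7.0, 0.0], [2.24, 0.56, 0.01, -7.0, 0.0], [2.16, 0.83, 0.01, -7.0, 0.0], [2.04, 1.08, 0.01, -7.0, 0.0], [1.9, 1.32, 0.0, -7.0, 0.0], [1.72, 1.54, 0.01, -7.0, 0.0], [1.52, 1.75, 0.0, -7.0, 0.0]]
```

Call:
drive_tool --pt "2.3 0 0 -7 0" --pt "2.3 0.3 0 -7 0" --pt "2.2 0.6 0 -7 0" --pt "2.2 0.8 0 -7 0" --pt "2 1.1 0 -7 0" --pt "1.9 1.3 0 -7 0" --pt "1.7 1.5 0 -7 0" --pt "1.5 1.8 0 -7 0"

```text
t: 32.9
eef_pos: [0.537, 0.1847, 0.1572]
tool_rot: [-0.0, 0.623, 0.782, -0.001]
contact_force: [0.2, 0.0, -0.3]
gripper_width: 0.496
grasp_force: 0.0
```

Call:
drive_tool --pt "0 0 0 0 0" --pt "0 0 0 0 0" --pt "0 0 0 0 0"

```text
t: 33.2
eef_pos: [0.5361, 0.1832, 0.1575]
tool_rot: [-0.0, 0.626, 0.78, -0.001]
contact_force: [0.0, 0.3, -0.0]
gripper_width: 0.506
grasp_force: 0.0
```

```bash
cat >> h.py <<'E'
def wing(xy,im=None):
    """angle (world deg) of the wing bar near xy from the wrist picture, red end; position"""
    im=shot('wrist') if im is None else im; c=cam('wrist'); best=None
    for d in imaging.cut_out('wing1','wrist'):
        P=toz('wrist',d['centre'],.11,c)
        if np.hypot(*(P[:2]-xy))<.03: best=d;break
    hsv=cv2.cvtColor(im,cv2.COLOR_RGB2HSV); red=(((hsv[...,0]<8)|(hsv[...,0]>172))&(hsv[...,1]>130)&(hsv[...,2]>60))
    n,l,s,cc=cv2.connectedComponentsWithStats(red.astype(np.uint8))
    for i in range(1,n):
        if s[i,4]>30:
            P=toz('wrist',cc[i],.114,c)
            if np.hypot(*(P[:2]-xy))<.035: v=P[:2]-xy; print('red',cc[i].round(0),s[i,4],P[:2].round(4),'ang',np.degrees(np.arctan2(v[1],v[0])).round(1))
    if best is not None:
        pts=np.argwhere(best['mask'])[:,::-1].astype(np.float32)
        W=np.array([toz('wrist',q,.112,c)[:2] for q in pts[::5]]); m=W.mean(0); u,s,vt=np.linalg.svd(W-m); print('bar',m.round(4),np.degrees(np.arctan2(vt[0,1],vt[0,0])).round(1)%180)
E
python3 - <<'E'
from h import *
st(); wing((.5385,.1855))
E
```

```text
[0.5361 0.1832 0.1575] [ 0.   0.3 -0. ] [-0.    0.04 -0.01] w 0.506 toolx 102.5 [ 0.04  0.45 -0.62  1.86  0.32  0.93 -0.5 ] 33.2
red [283. 275.] 111 [0.5423 0.1631] ang -80.3
bar [0.5379 0.1854] 101.2
```

Call:
drive_tool --pt "0.15 0.2 1.5 1.5 0" --pt "0 0 2 0 0" --pt "0 0 1.8 0 0" --pt "0 0 1.2 0 0" --pt "0 0 0 0 0" --pt "0 0 0 0 0"

```text
t: 33.9
eef_pos: [0.5386, 0.186, 0.0937]
tool_rot: [0.0, 0.636, 0.772, 0.0]
contact_force: [-0.0, 0.4, 0.6]
gripper_width: 0.496
grasp_force: 0.0
```

Call:
drive_tool --pt "0 0 0 0 1" --pt "0 0 0 0 1" --pt "0 0 0 0 1" --pt "0 0 0 0 1" --pt "0 0 0 0 1" --pt "0 0 0 0 1" --pt "0 0 0 0 1"

```text
t: 34.6
eef_pos: [0.5376, 0.1859, 0.0941]
tool_rot: [-0.0, 0.635, 0.772, -0.001]
contact_force: [-5.2, -1.3, 7.0]
gripper_width: 0.109
grasp_force: 42.1
```

Run:
```python
from h import *
st()
```

```text
[0.5376 0.1859 0.0941] [-5.2 -1.3  7. ] [-0.28  0.97  0.01] w 0.109 toolx 101.1 [-0.    0.54 -0.57  1.9   0.39  0.82 -0.59] 34.6
```

Call:
drive_tool --pt "0 -0.1 0 6.8 1" --pt "0 0 0 6.8 1" --pt "0 0 0 6.8 1" --pt "0 0 0 6.8 1" --pt "0 0 0 6.8 1" --pt "0 0 0 6.8 1" --pt "0 0 0 6.8 1" --pt "0 0 0 7 1"

```text
t: 35.4
eef_pos: [0.5377, 0.1858, 0.0942]
tool_rot: [0.0, 0.92, 0.392, 0.0]
contact_force: [-0.9, -1.2, 2.6]
gripper_width: 0.111
grasp_force: 41.5
```

Call:
drive_tool --pt "0 0 0 0 1" --pt "0 0 0 0 1" --pt "0 0 0 0 1" --pt "0 0 0 0 0" --pt "0 0 0 0 0" --pt "0 0 0 0 0" --pt "0 0 0 0 0"

```text
t: 36.1
eef_pos: [0.5376, 0.1859, 0.0932]
tool_rot: [-0.0, 0.919, 0.395, 0.0]
contact_force: [-0.9, 0.5, -0.0]
gripper_width: 0.495
grasp_force: 0.0
```

Call:
drive_tool --pt "0 0 -2.2 0 0" --pt "0 0 -2.2 0 0" --pt "0 0 -2.2 0 0" --pt "0 0 0 0 0" --pt "0 0 0 0 0"

```text
t: 36.6
eef_pos: [0.5377, 0.1858, 0.1594]
tool_rot: [0.0, 0.919, 0.395, 0.0]
contact_force: [-0.7, 0.3, -1.4]
gripper_width: 0.499
grasp_force: 0.0
```

Run:
```python
from h import *
st(); wing((.538,.1855)); print('s2 bar 193->13'); 
plan(((.5425,.0535,.16),13,0))
plan(((.5425,.0535,.16),193,0))
```

```text
[0.5377 0.1858 0.1594] [-0.7  0.3 -1.4] [0.   0.02 0.03] w 0.499 toolx 46.5 [-0.15  0.41 -0.37  1.86  0.18  0.9  -1.37] 36.6
red [281. 277.] 117 [0.5216 0.169 ] ang -134.7
bar [0.537  0.1854] 45.69999999999999
s2 bar 193->13
from [0.5369 0.1854 0.1583] 46.5
[[-1.84, 1.9, -0.03, 6.7, 0.0], [-1.6, 2.1, -0.04, 6.7, 0.0], [-1.35, 2.27, -0.03, 6.7, 0.0], [-1.07, 2.41, -0.04, 6.7, 0.0], [-0.78, 2.52, -0.03, 6.7, 0.0]]
from [0.5369 0.1854 0.1583] 46.5
[[-0.48, 0.5, -0.01, -7.7, 0.0], [-0.55, 0.43, -0.01, -7.7, 0.0], [-0.6, 0.35, -0.01, -7.7, 0.0], [-0.64, 0.27, -0.01, -7.7, 0.0], [-0.67, 0.18, -0.01, -7.7, 0.0], [-0.69, 0.09, -0.01, -7.7, 0.0], [-0.69, -0.0, -0.01, -7.7, 0.0], [-0.69, -0.1, -0.01, -7.7, 0.0]]
[[-0.67, -0.19, -0.01, -7.7, 0.0], [-0.64, -0.27, -0.01, -7.7, 0.0], [-0.6, -0.36, -0.01, -7.7, 0.0], [-0.54, -0.43, -0.01, -7.7, 0.0], [-0.48, -0.5, -0.01, -7.7, 0.0], [-0.41, -0.56, -0.01, -7.7, 0.0], [-0.33, -0.61, -0.01, -7.7, 0.0], [-0.24, -0.65, -0.01, -7.7, 0.0]]
[[-0.15, -0.68, -0.0, -7.7, 0.0], [-0.06, -0.7, -0.01, -7.7, 0.0], [0.04, -0.69, -0.0, -7.7, 0.0]]
```

Call:
drive_tool --pt "-0.5 0.5 0 -7.7 0" --pt "-0.6 0.4 0 -7.7 0" --pt "-0.6 0.4 0 -7.7 0" --pt "-0.6 0.3 0 -7.7 0" --pt "-0.7 0.2 0 -7.7 0" --pt "-0.7 0.1 0 -7.7 0" --pt "-0.7 0 0 -7.7 0" --pt "-0.7 -0.1 0 -7.7 0"

```text
t: 37.5
eef_pos: [0.5395, 0.1288, 0.158]
tool_rot: [-0.001, 0.585, 0.811, -0.001]
contact_force: [-0.6, -0.5, 0.2]
gripper_width: 0.498
grasp_force: 0.0
```

Call:
drive_tool --pt "-0.7 -0.2 0 -7.7 0" --pt "-0.6 -0.3 0 -7.7 0" --pt "-0.6 -0.4 0 -7.7 0" --pt "-0.5 -0.4 0 -7.7 0" --pt "-0.5 -0.5 0 -7.7 0" --pt "-0.4 -0.6 0 -7.7 0" --pt "-0.3 -0.6 0 -7.7 0" --pt "-0.2 -0.7 0 -7.7 0"

```text
t: 38.3
eef_pos: [0.5403, 0.0731, 0.1581]
tool_rot: [-0.001, 0.087, 0.996, 0.0]
contact_force: [0.8, -0.1, 0.2]
gripper_width: 0.503
grasp_force: 0.0
```

Call:
drive_tool --pt "-0.2 -0.7 0 -7.7 0" --pt "-0.1 -0.7 0 -7.7 0" --pt "0 -0.7 0 -7.7 0" --pt "0 0 0 0 0" --pt "0 0 0 0 0" --pt "0 0 0 0 0"

```text
t: 38.9
eef_pos: [0.5428, 0.0527, 0.159]
tool_rot: [-0.0, -0.11, 0.994, 0.0]
contact_force: [0.1, 0.3, -0.1]
gripper_width: 0.502
grasp_force: 0.0
```

Run:
```python
from h import *
st(); wing((.5425,.0535))
```

```text
[0.5428 0.0527 0.159 ] [ 0.1  0.3 -0.1] [-0.01  0.02  0.04] w 0.502 toolx -167.3 [ 0.49  0.5  -0.91  1.89  0.48  0.98  1.16] 38.9
red [281. 214.] 319 [0.5229 0.0483] ang -165.1
bar [0.5411 0.0531] 14.8
```

Call:
drive_tool --pt "0.05 -0.05 1.6 -1.3 0" --pt "0 0 2 0 0" --pt "0 0 1.8 0 0" --pt "0 0 1.2 0 0" --pt "0 0 0 0 0" --pt "0 0 0 0 0"

```text
t: 39.6
eef_pos: [0.5427, 0.0519, 0.0932]
tool_rot: [-0.0, -0.123, 0.992, 0.0]
contact_force: [1.0, -0.1, 0.0]
gripper_width: 0.499
grasp_force: 0.0
```

Call:
drive_tool --pt "0 0 0 0 1" --pt "0 0 0 0 1" --pt "0 0 0 0 1" --pt "0 0 0 0 1" --pt "0 0 0 0 1" --pt "0 0 0 0 1" --pt "0 0 0 0 1"

```text
t: 40.3
eef_pos: [0.5429, 0.054, 0.0943]
tool_rot: [0.001, -0.123, 0.992, 0.001]
contact_force: [-2.1, 6.0, 0.5]
gripper_width: 0.106
grasp_force: 44.4
```

Run:
```python
from h import *
st()
```

```text
[0.5429 0.054  0.0943] [-2.1  6.   0.5] [1.01 0.29 0.04] w 0.106 toolx -165.8 [ 0.44  0.59 -0.85  1.94  0.57  0.87  1.11] 40.3
```

194.2 → 136.5: turn 57.7.

Call:
drive_tool --pt "0 -0.1 0 7.2 1" --pt "0 0 0 7.2 1" --pt "0 0 0 7.2 1" --pt "0 0 0 7.2 1" --pt "0 0 0 7.2 1" --pt "0 0 0 7.2 1" --pt "0 0 0 7.2 1" --pt "0 0 0 7.3 1"

```text
t: 41.1
eef_pos: [0.5425, 0.0526, 0.0942]
tool_rot: [-0.0, 0.373, 0.928, 0.001]
contact_force: [-4.0, 3.8, 3.8]
gripper_width: 0.108
grasp_force: 44.8
```

Call:
drive_tool --pt "0 0 0 0 1" --pt "0 0 0 0 1" --pt "0 0 0 0 1" --pt "0 0 0 0 0" --pt "0 0 0 0 0" --pt "0 0 0 0 0" --pt "0 0 0 0 0"

```text
t: 41.8
eef_pos: [0.5431, 0.0501, 0.0933]
tool_rot: [0.0, 0.372, 0.928, -0.0]
contact_force: [-0.1, -0.9, 0.6]
gripper_width: 0.499
grasp_force: 0.0
```

Call:
drive_tool --pt "0 0 -2.2 0 0" --pt "0 0 -2.2 0 0" --pt "0 0 -2.2 0 0" --pt "0 0 0 0 0" --pt "0 0 0 0 0"

```text
t: 42.3
eef_pos: [0.5431, 0.0503, 0.1594]
tool_rot: [0.0, 0.372, 0.928, -0.0]
contact_force: [-0.3, 0.7, -0.3]
gripper_width: 0.498
grasp_force: 0.0
```

Run:
```python
from h import *
st(); wing((.542,.0535))
plan(((.407,.1815,.16),195,0))
```

```text
[0.5431 0.0503 0.1594] [-0.3  0.7 -0.3] [ 0.03  0.02 -0.03] w 0.498 toolx 136.4 [ 0.32  0.43 -0.66  1.9   0.33  0.92  0.31] 42.3
red [283. 210.] 317 [0.5267 0.0672] ang 138.1
bar [0.5401 0.0545] 136.0
from [0.5423 0.0502 0.1583] 136.4
[[2.36, 0.02, -0.02, -7.3, 0.0], [2.33, 0.32, -0.02, -7.3, 0.0], [2.27, 0.61, -0.02, -7.3, 0.0], [2.18, 0.9, -0.02, -7.3, 0.0], [2.05, 1.17, -0.02, -7.3, 0.0], [1.88, 1.42, -0.02, -7.3, 0.0], [1.69, 1.65, -0.02, -7.3, 0.0], [1.46, 1.84, -0.03, -7.3, 0.0]]
```

Call:
drive_tool --pt "2.4 0 0 -7.3 0" --pt "2.3 0.3 0 -7.3 0" --pt "2.3 0.6 0 -7.3 0" --pt "2.2 0.9 0 -7.3 0" --pt "2 1.2 0 -7.3 0" --pt "1.9 1.4 0 -7.3 0" --pt "1.7 1.6 0 -7.3 0" --pt "1.5 1.8 0 -7.3 0"

```text
t: 43.2
eef_pos: [0.4054, 0.1811, 0.1584]
tool_rot: [-0.001, -0.131, 0.991, -0.0]
contact_force: [-0.2, -0.1, -0.1]
gripper_width: 0.501
grasp_force: 0.0
```

Call:
drive_tool --pt "0 0 0 0 0" --pt "0 0 0 0 0" --pt "0 0 0 0 0"

```text
t: 43.5
eef_pos: [0.4072, 0.18, 0.1589]
tool_rot: [-0.0, -0.127, 0.992, -0.0]
contact_force: [0.5, 0.0, -0.4]
gripper_width: 0.501
grasp_force: 0.0
```

Run:
```python
from h import *
st(); wing((.407,.1815)); plan(((.407,.1818,.093),195,0))
```

```text
[0.4072 0.18   0.1589] [ 0.5  0.  -0.4] [ 0.03  0.03 -0.03] w 0.501 toolx -165.4 [ 0.3   0.35 -0.99  2.11  0.38  0.88  0.91] 43.5
red [287. 276.] 113 [0.4278 0.1895] ang 21.1
bar [0.4066 0.1817] 18.1
from [0.4073 0.1801 0.159 ] -165.4
[[-0.01, 0.09, 3.3, -0.2, 0.0], [-0.01, 0.08, 3.3, -0.2, 0.0]]
```

Call:
drive_tool --pt "0 -0.15 1.6 -3.5 0" --pt "0 0 2 0 0" --pt "0 0 1.8 0 0" --pt "0 0 1.2 0 0" --pt "0 0 0 0 0" --pt "0 0 0 0 0"

```text
t: 44.2
eef_pos: [0.4073, 0.1795, 0.0935]
tool_rot: [-0.0, -0.159, 0.987, 0.0]
contact_force: [0.6, 0.1, -0.2]
gripper_width: 0.502
grasp_force: 0.0
```

Call:
drive_tool --pt "0 0 0 0 1" --pt "0 0 0 0 1" --pt "0 0 0 0 1" --pt "0 0 0 0 1" --pt "0 0 0 0 1" --pt "0 0 0 0 1" --pt "0 0 0 0 1"

```text
t: 44.9
eef_pos: [0.4071, 0.1821, 0.0942]
tool_rot: [0.001, -0.16, 0.987, 0.002]
contact_force: [-2.7, 6.5, -0.3]
gripper_width: 0.107
grasp_force: 44.6
```

Run:
```python
from h import *
st()
```

```text
[0.4071 0.1821 0.0942] [-2.7  6.5 -0.3] [ 1.29  0.51 -0.04] w 0.107 toolx -161.6 [ 0.21  0.46 -0.92  2.16  0.53  0.76  0.84] 44.9
```

Call:
drive_tool --pt "0 0.2 0 7.7 1" --pt "0 0 0 7.7 1" --pt "0 0 0 7.7 1" --pt "0 0 0 7.7 1" --pt "0 0 0 7.7 1" --pt "0 0 0 7.7 1" --pt "0 0 0 7.8 1" --pt "0 0 0 7.9 1"

```text
t: 45.7
eef_pos: [0.4066, 0.1808, 0.0942]
tool_rot: [0.001, 0.374, 0.927, -0.0]
contact_force: [-2.0, -3.0, 6.6]
gripper_width: 0.107
grasp_force: 45.7
```

Call:
drive_tool --pt "0 0 0 0 1" --pt "0 0 0 0 1" --pt "0 0 0 0 1" --pt "0 0 0 0 0" --pt "0 0 0 0 0" --pt "0 0 0 0 0" --pt "0 0 0 0 0"

```text
t: 46.4
eef_pos: [0.4065, 0.1814, 0.0933]
tool_rot: [0.0, 0.371, 0.928, 0.0]
contact_force: [0.8, 0.1, 0.6]
gripper_width: 0.499
grasp_force: 0.0
```

Call:
drive_tool --pt "0 0 -2.2 0 0" --pt "0 0 -2.2 0 0" --pt "0 0 -2.2 0 0" --pt "0 0 0 0 0" --pt "0 0 0 0 0"

```text
t: 46.9
eef_pos: [0.4067, 0.1812, 0.1593]
tool_rot: [0.0, 0.372, 0.928, 0.0]
contact_force: [0.6, -1.2, 0.4]
gripper_width: 0.498
grasp_force: 0.0
```

Run:
```python
from h import *
st(); wing((.4065,.182)); 
plan(((.410,.050,.16),46.5,0))
shot('top','t2')
```

```text
[0.4067 0.1812 0.1593] [ 0.6 -1.2  0.4] [ 0.01 -0.01 -0.02] w 0.498 toolx 136.4 [ 0.08  0.27 -0.73  2.12  0.24  0.83  0.02] 46.9
red [280. 275.] 118 [0.4216 0.1657] ang -47.2
bar [0.405  0.1812] 136.8
from [0.4059 0.1809 0.1585] 136.4
[[-0.78, -0.77, -0.01, 7.5, 0.0], [-0.87, -0.66, -0.01, 7.5, 0.0], [-0.95, -0.54, -0.01, 7.5, 0.0], [-1.01, -0.41, -0.01, 7.5, 0.0], [-1.06, -0.27, -0.01, 7.5, 0.0], [-1.08, -0.14, -0.01, 7.5, 0.0], [-1.09, 0.01, -0.02, 7.5, 0.0], [-1.08, 0.15, -0.01, 7.5, 0.0]]
[[-1.05, 0.29, -0.02, 7.5, 0.0], [-1.0, 0.42, -0.01, 7.5, 0.0], [-0.94, 0.55, -0.02, 7.5, 0.0], [-0.87, 0.67, -0.01, 7.5, 0.0]]
```

All four screws read snug. Round two starts at screw 1.

Call:
drive_tool --pt "-0.8 -0.8 0 7.5 0" --pt "-0.9 -0.7 0 7.5 0" --pt "-0.9 -0.5 0 7.5 0" --pt "-1 -0.4 0 7.5 0" --pt "-1.1 -0.3 0 7.5 0" --pt "-1.1 -0.1 0 7.5 0" --pt "-1.1 0 0 7.5 0" --pt "-1.1 0.2 0 7.5 0"

```text
t: 47.85
eef_pos: [0.4091, 0.0924, 0.1584]
tool_rot: [-0.0, 0.788, 0.616, -0.001]
contact_force: [0.1, -0.2, -0.6]
gripper_width: 0.495
grasp_force: 0.0
```

Call:
drive_tool --pt "-1 0.3 0 7.5 0" --pt "-1 0.4 0 7.5 0" --pt "-0.9 0.5 0 7.5 0" --pt "-0.9 0.7 0 7.5 0" --pt "0 0 0 0 0" --pt "0 0 0 0 0" --pt "0 0 0 0 0"

```text
t: 48.55
eef_pos: [0.4107, 0.0507, 0.159]
tool_rot: [-0.0, 0.919, 0.395, -0.0]
contact_force: [-0.2, 0.5, -0.4]
gripper_width: 0.499
grasp_force: 0.0
```

Run:
```python
from h import *
st(); wing((.410,.05)); plan(((.410,.0503,.093),46.5,0))
```

```text
[0.4107 0.0507 0.159 ] [-0.2  0.5 -0.4] [-0.02  0.01 -0.  ] w 0.499 toolx 46.6 [ 0.11  0.17 -0.41  2.2   0.1   0.79 -1.13] 48.55
red [280. 218.] 318 [0.4233 0.0643] ang 47.1
bar [0.4104 0.0506] 47.400000000000006
from [0.4108 0.0507 0.1592] 46.5
[[-0.04, -0.02, 3.31, 0.0, 0.0], [-0.04, -0.02, 3.31, 0.0, 0.0]]
```

Call:
drive_tool --pt "0 0 2 0 0" --pt "0 0 2 0 0" --pt "0 0 1.6 0 0" --pt "0 0 1 0 0" --pt "0 0 0 0 0" --pt "0 0 0 0 0" --squeeze 60

```text
t: 49.25
eef_pos: [0.4111, 0.0503, 0.0936]
tool_rot: [-0.0, 0.919, 0.394, 0.0]
contact_force: [0.1, 0.1, -0.5]
gripper_width: 0.504
grasp_force: 0.0
```

Call:
drive_tool --pt "0 0 0 0 1" --pt "0 0 0 0 1" --pt "0 0 0 0 1" --pt "0 0 0 0 1" --pt "0 0 0 0 1" --pt "0 0 0 0 1" --pt "0 0 0 0 1"

```text
t: 49.95
eef_pos: [0.4107, 0.0508, 0.094]
tool_rot: [-0.0, 0.919, 0.394, 0.0]
contact_force: [-3.8, 3.0, 7.5]
gripper_width: 0.108
grasp_force: 59.2
```

Call:
drive_tool --pt "0 0 0 8 1" --pt "0 0 0 8 1" --pt "0 0 0 8 1" --pt "0 0 0 8 1" --pt "0 0 0 8 1" --pt "0 0 0 8 1" --pt "0 0 0 8 1" --pt "0 0 0 8 1"

```text
t: 50.75
eef_pos: [0.411, 0.0493, 0.094]
tool_rot: [0.0, 0.988, -0.156, 0.0]
contact_force: [-2.1, -4.2, 5.9]
gripper_width: 0.108
grasp_force: 59.3
```

Call:
drive_tool --pt "0 0 0 5 1" --pt "0 0 0 3 1" --pt "0 0 0 0 1" --pt "0 0 0 0 1" --pt "0 0 0 0 1"

```text
t: 51.25
eef_pos: [0.4109, 0.0492, 0.094]
tool_rot: [0.001, 0.975, -0.22, 0.0]
contact_force: [-2.0, -3.7, 8.0]
gripper_width: 0.103
grasp_force: 68.9
```

Run:
```python
from h import *
st()
```

```text
[0.4109 0.0492 0.094 ] [-2.  -3.7  8. ] [-0.92  0.51  1.04] w 0.103 toolx -25.4 [-0.16  0.27 -0.12  2.27  0.06  0.61 -2.35] 51.25
```

Call:
drive_tool --pt "0 0 0 0 0" --pt "0 0 0 0 0" --pt "0 0 0 0 0" --pt "0 0 0 0 0" --pt "0 0 -2.2 0 0" --pt "0 0 -2.2 0 0" --pt "0 0 -2.2 0 0" --pt "0 0 0 0 0"

```text
t: 52.05
eef_pos: [0.4127, 0.0506, 0.1616]
tool_rot: [-0.001, 0.975, -0.222, 0.002]
contact_force: [1.2, -0.3, -0.2]
gripper_width: 0.498
grasp_force: 0.0
```

Run:
```python
from h import *
st(); wing((.4105,.05)); plan(((.5377,.1858,.16),46.5,0))
```

```text
[0.4127 0.0506 0.1616] [ 1.2 -0.3 -0.2] [ 0.06 -0.05  0.05] w 0.498 toolx -25.6 [-0.15  0.15 -0.13  2.21  0.03  0.78 -2.32] 52.05
red [283. 218.] 308 [0.4275 0.042 ] ang -25.2
bar [0.4105 0.0489] 157.6
from [0.4111 0.0501 0.1594] -25.6
[[0.56, -1.77, -0.01, -7.2, 0.0], [0.77, -1.69, -0.01, -7.2, 0.0], [0.98, -1.58, -0.01, -7.2, 0.0], [1.17, -1.44, -0.0, -7.2, 0.0], [1.34, -1.28, -0.01, -7.2, 0.0], [1.49, -1.11, -0.0, -7.2, 0.0], [1.62, -0.91, -0.01, -7.2, 0.0], [1.72, -0.7, -0.0, -7.2, 0.0]]
[[1.79, -0.48, -0.01, -7.2, 0.0], [1.83, -0.26, -0.0, -7.2, 0.0]]
```

Call:
drive_tool --pt "0.6 -1.8 0 -7.2 0" --pt "0.8 -1.7 0 -7.2 0" --pt "1 -1.6 0 -7.2 0" --pt "1.2 -1.4 0 -7.2 0" --pt "1.3 -1.3 0 -7.2 0" --pt "1.5 -1.1 0 -7.2 0" --pt "1.6 -0.9 0 -7.2 0" --pt "1.7 -0.7 0 -7.2 0"

```text
t: 52.95
eef_pos: [0.5126, 0.1586, 0.1576]
tool_rot: [-0.0, 0.961, 0.278, -0.001]
contact_force: [-1.1, -0.3, -0.7]
gripper_width: 0.502
grasp_force: 0.0
```

Call:
drive_tool --pt "1.8 -0.5 0 -7.2 0" --pt "1.8 -0.3 0 -7.2 0" --pt "0 0 0 0 0" --pt "0 0 0 0 0" --pt "0 0 0 0 0"

```text
t: 53.45
eef_pos: [0.5367, 0.1847, 0.1584]
tool_rot: [0.0, 0.92, 0.393, -0.001]
contact_force: [-0.7, 0.2, -0.0]
gripper_width: 0.497
grasp_force: 0.0
```

Run:
```python
from h import *
st(); plan(((.5377,.1858,.094),46.5,0))
```

```text
[0.5367 0.1847 0.1584] [-0.7  0.2 -0. ] [0.02 0.04 0.01] w 0.497 toolx 46.2 [-0.16  0.41 -0.36  1.87  0.18  0.9  -1.36] 53.45
from [0.5367 0.1847 0.1584] 46.2
[[0.07, -0.0, 3.22, -0.1, 0.0], [0.08, -0.01, 3.22, -0.1, 0.0]]
```

Call:
drive_tool --pt "0.1 0 2 0 0" --pt "0 0 2 0 0" --pt "0 0 1.5 0 0" --pt "0 0 1 0 0" --pt "0 0 0 0 0" --pt "0 0 0 0 0"

```text
t: 54.05
eef_pos: [0.5386, 0.1865, 0.0946]
tool_rot: [0.0, 0.919, 0.394, 0.0]
contact_force: [-0.0, -0.5, -0.5]
gripper_width: 0.499
grasp_force: 0.0
```

Call:
drive_tool --pt "0 0 0 0 1" --pt "0 0 0 0 1" --pt "0 0 0 0 1" --pt "0 0 0 0 1" --pt "0 0 0 0 1" --pt "0 0 0 0 1" --pt "0 0 0 0 1"

```text
t: 54.75
eef_pos: [0.5387, 0.1868, 0.0951]
tool_rot: [0.0, 0.919, 0.394, 0.001]
contact_force: [-1.4, 0.1, 6.5]
gripper_width: 0.104
grasp_force: 59.9
```

Call:
drive_tool --pt "0 0 0 8 1" --pt "0 0 0 8 1" --pt "0 0 0 8 1" --pt "0 0 0 8 1" --pt "0 0 0 8 1" --pt "0 0 0 8 1" --pt "0 0 0 8 1" --pt "0 0 0 8 1"

```text
t: 55.55
eef_pos: [0.5391, 0.1852, 0.0951]
tool_rot: [0.001, 0.988, -0.156, 0.001]
contact_force: [-2.2, -4.3, 7.0]
gripper_width: 0.106
grasp_force: 60.1
```

Call:
drive_tool --pt "0 0 0 5 1" --pt "0 0 0 3 1" --pt "0 0 0 0 1" --pt "0 0 0 0 1" --pt "0 0 0 0 1"

```text
t: 56.05
eef_pos: [0.539, 0.1851, 0.0951]
tool_rot: [0.001, 0.975, -0.221, 0.001]
contact_force: [-1.1, -6.0, 7.4]
gripper_width: 0.102
grasp_force: 69.1
```

Run:
```python
from h import *
st()
```

```text
[0.539  0.1851 0.0951] [-1.1 -6.   7.4] [-0.99  0.25  1.06] w 0.102 toolx -25.5 [-0.42  0.47 -0.03  1.92  0.02  0.75 -2.48] 56.05
```

Call:
drive_tool --pt "0 0 0 0 0" --pt "0 0 0 0 0" --pt "0 0 0 0 0" --pt "0 0 0 0 0" --pt "0 0 -2.2 0 0" --pt "0 0 -2.2 0 0" --pt "0 0 -2.2 0 0" --pt "0 0 0 0 0"

```text
t: 56.85
eef_pos: [0.5402, 0.1874, 0.1632]
tool_rot: [-0.002, 0.975, -0.222, 0.002]
contact_force: [0.8, -0.0, 0.3]
gripper_width: 0.497
grasp_force: 0.0
```

Run:
```python
from h import *
st(); wing((.5375,.1855)); plan(((.5425,.0525,.16),60,0),((.5425,.0525,.16),136.5,0))
```

```text
[0.5402 0.1874 0.1632] [ 0.8 -0.   0.3] [ 0.02 -0.02 -0.02] w 0.497 toolx -25.6 [-0.42  0.38 -0.03  1.88  0.01  0.88 -2.47] 56.85
red [287. 277.] 105 [0.5164 0.1937] ang 158.8
bar [0.5369 0.1853] 156.8
from [0.5384 0.1866 0.1604] -25.6
[[0.56, 1.08, 0.0, -7.8, 0.0], [0.41, 1.15, 0.0, -7.8, 0.0], [0.25, 1.19, 0.0, -7.8, 0.0], [0.08, 1.22, 0.0, -7.8, 0.0], [-0.08, 1.22, 0.01, -7.8, 0.0], [-0.25, 1.19, 0.0, -7.8, 0.0], [-0.41, 1.15, 0.01, -7.8, 0.0], [-0.56, 1.09, 0.0, -7.8, 0.0]]
[[-0.7, 1.0, 0.01, -7.8, 0.0], [-0.83, 0.9, 0.0, -7.8, 0.0], [-0.93, 0.77, 0.01, -7.8, 0.0], [-0.0, 0.0, -0.0, -7.6, 0.0], [-0.0, 0.0, -0.0, -7.6, 0.0], [-0.0, 0.0, -0.0, -7.6, 0.0], [-0.0, -0.0, -0.0, -7.6, 0.0], [-0.0, -0.0, -0.0, -7.6, 0.0]]
[[-0.0, -0.0, -0.0, -7.6, 0.0], [-0.0, -0.0, -0.0, -7.6, 0.0], [-0.0, -0.0, -0.0, -7.6, 0.0], [-0.0, -0.0, -0.0, -7.6, 0.0], [-0.0, -0.0, -0.0, -7.6, 0.0]]
```

Call:
drive_tool --pt "0 0 0 -8 0" --pt "0 0 0 -8 0" --pt "0 0 0 -8 0" --pt "0 0 0 -8 0" --pt "0 0 0 -8 0" --pt "0 0 0 -8 0" --pt "0 0 0 -8 0" --pt "0 0 0 -8 0"

```text
t: 57.75
eef_pos: [0.5374, 0.1862, 0.1587]
tool_rot: [-0.0, 0.943, 0.332, -0.001]
contact_force: [-0.1, -0.3, 0.2]
gripper_width: 0.5
grasp_force: 0.0
```

Call:
drive_tool --pt "0 0 0 -8 0" --pt "0 0 0 -8 0" --pt "0 0 0 -8 0" --pt "0 0 0 -8 0" --pt "0 0 0 0 0"

```text
t: 58.25
eef_pos: [0.5375, 0.1861, 0.1589]
tool_rot: [-0.001, 0.817, 0.577, -0.001]
contact_force: [0.5, 0.2, 0.4]
gripper_width: 0.499
grasp_force: 0.0
```

Run:
```python
from h import *
st(); plan(((.5425,.0525,.16),136.5,0))
```

```text
[0.5375 0.1861 0.1589] [0.5 0.2 0.4] [-0.01  0.    0.  ] w 0.499 toolx 70.4 [-0.14  0.41 -0.39  1.86  0.19  0.91 -0.96] 58.25
from [0.5375 0.1861 0.1589] 70.4
[[-1.38, 0.55, -0.01, -7.3, 0.0], [-1.44, 0.37, -0.01, -7.3, 0.0], [-1.47, 0.18, -0.01, -7.3, 0.0], [-1.49, -0.01, -0.01, -7.3, 0.0], [-1.47, -0.19, -0.01, -7.3, 0.0], [-1.44, -0.38, -0.02, -7.3, 0.0], [-1.38, -0.56, -0.01, -7.3, 0.0], [-1.29, -0.73, -0.02, -7.3, 0.0]]
[[-1.19, -0.89, -0.01, -7.3, 0.0]]
```

Call:
drive_tool --pt "-1.4 0.6 0 -7.3 0" --pt "-1.4 0.4 0 -7.3 0" --pt "-1.5 0.2 0 -7.3 0" --pt "-1.5 0 0 -7.3 0" --pt "-1.5 -0.2 0 -7.3 0" --pt "-1.4 -0.4 0 -7.3 0" --pt "-1.4 -0.6 0 -7.3 0" --pt "-1.3 -0.7 0 -7.3 0"

```text
t: 59.05
eef_pos: [0.5427, 0.0663, 0.1594]
tool_rot: [-0.001, 0.432, 0.902, -0.0]
contact_force: [-0.7, 0.3, -0.5]
gripper_width: 0.502
grasp_force: 0.0
```

Call:
drive_tool --pt "-1.2 -0.9 0 -7.3 0" --pt "0 0 0 0 0" --pt "0 0 0 0 0" --pt "0 0 0 0 0"

```text
t: 59.45
eef_pos: [0.5436, 0.0532, 0.1601]
tool_rot: [-0.0, 0.375, 0.927, 0.0]
contact_force: [0.1, 0.4, -0.2]
gripper_width: 0.499
grasp_force: 0.0
```

Run:
```python
from h import *
st(); wing((.5425,.053)); plan(((.5425,.053,.094),136.5,0))
```

```text
[0.5436 0.0532 0.1601] [ 0.1  0.4 -0.2] [ 0.03 -0.03 -0.03] w 0.499 toolx 135.9 [ 0.27  0.41 -0.6   1.9   0.29  0.91  0.33] 59.45
red [279. 212.] 315 [0.5275 0.0673] ang 136.3
bar [0.5408 0.0541] 135.6
from [0.5437 0.0532 0.1603] 136.0
[[0.04, -0.05, 3.31, -0.2, 0.0], [0.03, -0.05, 3.32, -0.2, 0.0]]
```

Screw 2 goes from 136 to 68 degrees; I add about 3 degrees past the stop.

Call:
drive_tool --pt "0.1 -0.1 2 0 0" --pt "0 0 2 0 0" --pt "0 0 1.6 0 0" --pt "0 0 1 0 0" --pt "0 0 0 0 0" --pt "0 0 0 0 0"

```text
t: 60.15
eef_pos: [0.5427, 0.0523, 0.0946]
tool_rot: [0.0, 0.374, 0.927, 0.0]
contact_force: [0.1, 0.1, 0.1]
gripper_width: 0.498
grasp_force: 0.0
```

Call:
drive_tool --pt "0 0 0 0 1" --pt "0 0 0 0 1" --pt "0 0 0 0 1" --pt "0 0 0 0 1" --pt "0 0 0 0 1" --pt "0 0 0 0 1" --pt "0 0 0 0 1"

```text
t: 60.85
eef_pos: [0.5431, 0.0521, 0.0951]
tool_rot: [0.001, 0.374, 0.927, 0.0]
contact_force: [-1.3, -0.6, 5.9]
gripper_width: 0.101
grasp_force: 60.6
```

Call:
drive_tool --pt "0 0 0 8 1" --pt "0 0 0 8 1" --pt "0 0 0 8 1" --pt "0 0 0 8 1" --pt "0 0 0 8 1" --pt "0 0 0 8 1" --pt "0 0 0 8 1" --pt "0 0 0 8 1"

```text
t: 61.65
eef_pos: [0.5409, 0.0516, 0.095]
tool_rot: [-0.0, 0.81, 0.586, -0.001]
contact_force: [-7.3, -1.3, 13.4]
gripper_width: 0.106
grasp_force: 61.9
```

Call:
drive_tool --pt "0 0 0 4 1" --pt "0 0 0 3 1" --pt "0 0 0 0 1" --pt "0 0 0 0 1" --pt "0 0 0 0 1"

```text
t: 62.15
eef_pos: [0.5407, 0.0517, 0.095]
tool_rot: [0.0, 0.842, 0.539, -0.002]
contact_force: [-7.6, -1.1, 14.2]
gripper_width: 0.107
grasp_force: 67.0
```

Run:
```python
from h import *
st()
```

```text
[0.5407 0.0517 0.095 ] [-7.6 -1.1 14.2] [-0.33  1.68  0.91] w 0.107 toolx 65.2 [ 0.    0.45 -0.27  1.97  0.17  0.74 -0.8 ] 62.15
```

Call:
drive_tool --pt "0 0 0 0 0" --pt "0 0 0 0 0" --pt "0 0 0 0 0" --pt "0 0 0 0 0" --pt "0 0 -2.2 0 0" --pt "0 0 -2.2 0 0" --pt "0 0 -2.2 0 0" --pt "0 0 0 0 0"

```text
t: 62.95
eef_pos: [0.5445, 0.0524, 0.1631]
tool_rot: [0.001, 0.843, 0.538, 0.002]
contact_force: [0.9, 0.2, -0.2]
gripper_width: 0.503
grasp_force: 0.0
```

Run:
```python
from h import *
st(); wing((.542,.0535)); plan(((.4067,.1815,.16),136.5,0))
```

```text
[0.5445 0.0524 0.1631] [ 0.9  0.2 -0.2] [-0.   -0.03  0.02] w 0.503 toolx 65.1 [ 0.02  0.36 -0.29  1.92  0.13  0.88 -0.77] 62.95
red [274. 214.] 303 [0.5482 0.0723] ang 71.7
bar [0.5406 0.0549] 66.7
from [0.5426 0.0519 0.1603] 65.1
[[0.67, -1.98, 0.0, -7.9, 0.0], [0.93, -1.87, 0.0, -7.9, 0.0], [1.18, -1.72, 0.0, -7.9, 0.0], [1.41, -1.54, 0.01, -7.9, 0.0], [1.61, -1.33, 0.0, -7.9, 0.0], [1.77, -1.1, 0.01, -7.9, 0.0], [1.91, -0.84, 0.0, -7.9, 0.0], [2.0, -0.57, 0.01, -7.9, 0.0]]
[[2.07, -0.3, 0.0, -7.9, 0.0]]
```

Call:
drive_tool --pt "0.7 -2 0 -7.9 0" --pt "0.9 -1.9 0 -7.9 0" --pt "1.2 -1.7 0 -7.9 0" --pt "1.4 -1.5 0 -7.9 0" --pt "1.6 -1.3 0 -7.9 0" --pt "1.8 -1.1 0 -7.9 0" --pt "1.9 -0.8 0 -7.9 0" --pt "2 -0.6 0 -7.9 0"

```text
t: 63.85
eef_pos: [0.4209, 0.1677, 0.1591]
tool_rot: [-0.001, 0.434, 0.901, -0.001]
contact_force: [0.4, -0.2, -0.1]
gripper_width: 0.497
grasp_force: 0.0
```

Call:
drive_tool --pt "2.1 -0.3 0 -7.9 0" --pt "0 0 0 0 0" --pt "0 0 0 0 0" --pt "0 0 0 0 0"

```text
t: 64.25
eef_pos: [0.4072, 0.1813, 0.1598]
tool_rot: [-0.0, 0.374, 0.927, -0.0]
contact_force: [-0.1, 0.1, -0.3]
gripper_width: 0.502
grasp_force: 0.0
```

Run:
```python
from h import *
st(); wing((.4065,.1818)); plan(((.4067,.1818,.094),136.5,0))
```

```text
[0.4072 0.1813 0.1598] [-0.1  0.1 -0.3] [-0.01  0.03 -0.02] w 0.502 toolx 136.0 [-0.    0.25 -0.63  2.12  0.2   0.83  0.05] 64.25
red [280. 275.] 121 [0.4226 0.1659] ang -44.6
bar [0.406  0.1814] 135.8
from [0.4073 0.1814 0.16  ] 136.0
[[0.04, -0.01, 3.3, -0.2, 0.0], [0.03, -0.01, 3.3, -0.2, 0.0]]
```

Call:
drive_tool --pt "0 0 2 0 0" --pt "0 0 2 0 0" --pt "0 0 1.6 0 0" --pt "0 0 1 0 0" --pt "0 0 0 0 0" --pt "0 0 0 0 0"

```text
t: 64.95
eef_pos: [0.4072, 0.1822, 0.0946]
tool_rot: [0.0, 0.373, 0.928, 0.0]
contact_force: [0.5, 0.4, 0.9]
gripper_width: 0.498
grasp_force: 0.0
```

Call:
drive_tool --pt "0 0 0 0 1" --pt "0 0 0 0 1" --pt "0 0 0 0 1" --pt "0 0 0 0 1" --pt "0 0 0 0 1" --pt "0 0 0 0 1" --pt "0 0 0 0 1"

```text
t: 65.65
eef_pos: [0.4063, 0.1812, 0.0949]
tool_rot: [0.0, 0.373, 0.928, -0.001]
contact_force: [-3.4, -3.6, 9.1]
gripper_width: 0.105
grasp_force: 58.8
```

Call:
drive_tool --pt "0 0 0 8 1" --pt "0 0 0 8 1" --pt "0 0 0 8 1" --pt "0 0 0 8 1" --pt "0 0 0 8 1" --pt "0 0 0 8 1" --pt "0 0 0 8 1" --pt "0 0 0 8 1"

```text
t: 66.45
eef_pos: [0.4054, 0.181, 0.0949]
tool_rot: [0.0, 0.81, 0.587, -0.002]
contact_force: [-5.6, -4.0, 11.4]
gripper_width: 0.105
grasp_force: 59.3
```

Call:
drive_tool --pt "0 0 0 4 1" --pt "0 0 0 3 1" --pt "0 0 0 0 1" --pt "0 0 0 0 1" --pt "0 0 0 0 1"

```text
t: 66.95
eef_pos: [0.4054, 0.181, 0.0949]
tool_rot: [0.001, 0.842, 0.54, -0.002]
contact_force: [-6.9, -5.0, 12.0]
gripper_width: 0.107
grasp_force: 64.1
```

Run:
```python
from h import *
st()
```

```text
[0.4054 0.181  0.0949] [-6.9 -5.  12. ] [-0.94  1.39  0.87] w 0.107 toolx 65.3 [-0.3   0.32 -0.31  2.19  0.16  0.65 -1.15] 66.95
```

Call:
drive_tool --pt "0 0 0 0 0" --pt "0 0 0 0 0" --pt "0 0 0 0 0" --pt "0 0 0 0 0" --pt "0 0 -2.2 0 0" --pt "0 0 -2.2 0 0" --pt "0 0 -2.2 0 0" --pt "0 0 0 0 0"

```text
t: 67.75
eef_pos: [0.4086, 0.1832, 0.1628]
tool_rot: [0.0, 0.843, 0.539, 0.003]
contact_force: [1.3, 0.3, -1.0]
gripper_width: 0.498
grasp_force: 0.0
```

Run:
```python
from h import *
st(); wing((.4065,.1818)); plan(((.45,.02,.24),100,0),((.45,.02,.24),100,0))
```

```text
[0.4086 0.1832 0.1628] [ 1.3  0.3 -1. ] [-0.03 -0.06 -0.  ] w 0.498 toolx 65.2 [-0.27  0.21 -0.33  2.13  0.09  0.81 -1.09] 67.75
red [279. 278.] 117 [0.3963 0.1607] ang -115.7
bar [0.4049 0.1817] 68.0
from [0.4071 0.1822 0.1604] 65.2
[[-2.58, 2.14, -1.59, -7.0, 0.0], [-2.83, 1.81, -1.59, -7.0, 0.0], [-3.02, 1.45, -1.59, -7.0, 0.0], [-3.18, 1.08, -1.6, -7.0, 0.0], [-3.29, 0.68, -1.59, -7.0, 0.0], [0.0, -0.0, -0.0, 0.2, 0.0]]
```

Call:
drive_tool --pt "-2.6 2.1 -1.6 -7 0" --pt "-2.8 1.8 -1.6 -7 0" --pt "-3 1.5 -1.6 -7 0" --pt "-3.2 1.1 -1.6 -7 0" --pt "-3.3 0.7 -1.6 -7 0" --pt "0 0 0 0 0" --pt "0 0 0 0 0" --pt "0 0 0 0 0"

```text
t: 68.65
eef_pos: [0.4495, 0.021, 0.2391]
tool_rot: [-0.001, 0.641, 0.767, -0.001]
contact_force: [-0.1, 1.0, 0.4]
gripper_width: 0.5
grasp_force: 0.0
```

Run:
```python
from h import *
st(); im=shot('wrist')
for w in((.4105,.05),(.542,.0535),(.5378,.1857),(.4065,.1818)): wing(w,im)
cv2.imwrite('pics/w10.png',im[:,:,::-1])
plan(((.43,-.25,.24),190,0),((.515,-.325,.20),203,0))
```

```text
[0.4495 0.021  0.2391] [-0.1  1.   0.4] [-0.02 -0.05 -0.01] w 0.5 toolx 100.2 [ 0.07  0.11 -0.27  2.04  0.03  0.99 -0.04] 68.65
red [260. 179.] 110 [0.4282 0.043 ] ang -21.6
bar [0.4092 0.05  ] 158.8
red [409. 170.] 162 [0.5491 0.0724] ang 69.2
bar [0.5419 0.0549] 69.6
red [416.   4.] 118 [0.5183 0.1886] ang 171.4
bar [0.5395 0.1843] 169.8
red [247.   9.] 235 [0.3996 0.1635] ang -110.6
bar [0.4004 0.1649] 37.9
from [0.45   0.0209 0.2399] 100.3
[[-2.19, -0.57, -0.0, -7.5, 0.0], [-2.1, -0.85, -0.0, -7.5, 0.0], [-1.97, -1.11, -0.0, -7.5, 0.0], [-1.81, -1.36, -0.0, -7.5, 0.0], [-1.61, -1.59, -0.0, -7.5, 0.0], [-1.39, -1.78, -0.0, -7.5, 0.0], [-1.15, -1.95, -0.0, -7.5, 0.0], [-0.89, -2.08, -0.0, -7.5, 0.0]]
[[-0.61, -2.18, -0.0, -7.5, 0.0], [-0.32, -2.24, -0.0, -7.5, 0.0], [-0.02, -2.27, -0.01, -7.5, 0.0], [0.28, -2.24, -0.0, -7.5, 0.0], [-1.76, -2.22, 1.0, -3.2, 0.0], [-1.63, -2.32, 1.0, -3.2, 0.0], [-1.5, -2.41, 1.0, -3.2, 0.0], [-1.36, -2.49, 1.0, -3.2, 0.0]]
```

View pics/w10.png

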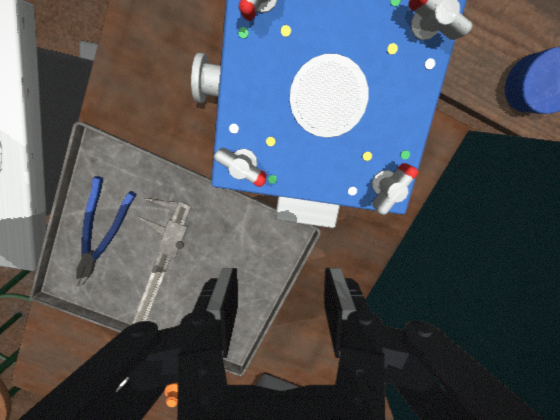

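The wrist picture shows the cover closed, with all four red tips at their green dots: (265,180), (410,172), (415,5) and (247,10). Next is the starter.

Call:
drive_tool --pt "-2.2 -0.6 0 -7.5 0" --pt "-2.1 -0.9 0 -7.5 0" --pt "-2 -1.1 0 -7.5 0" --pt "-1.8 -1.4 0 -7.5 0" --pt "-1.6 -1.6 0 -7.5 0" --pt "-1.4 -1.8 0 -7.5 0" --pt "-1.2 -1.9 0 -7.5 0" --pt "-0.9 -2.1 0 -7.5 0"

```text
t: 69.7
eef_pos: [0.4363, -0.1618, 0.2402]
tool_rot: [-0.0, 0.169, 0.986, 0.0]
contact_force: [0.8, 0.6, -0.0]
gripper_width: 0.499
grasp_force: 0.0
```

Call:
drive_tool --pt "-0.6 -2.2 0 -7.5 0" --pt "-0.3 -2.2 0 -7.5 0" --pt "0 -2.3 0 -7.5 0" --pt "0.3 -2.2 0 -7.5 0" --pt "-1.8 -2.2 1 -3.2 0" --pt "-1.6 -2.3 1 -3.2 0" --pt "-1.5 -2.4 1 -3.2 0" --pt "-1.4 -2.5 1 -3.2 0"

```text
t: 70.5
eef_pos: [0.5151, -0.3262, 0.1996]
tool_rot: [-0.0, -0.201, 0.98, 0.0]
contact_force: [-0.3, -0.3, -0.1]
gripper_width: 0.496
grasp_force: 0.0
```

Call:
drive_tool --pt "0 0 0 0 0" --pt "0 0 0 0 0" --pt "0 0 0 0 0"

```text
t: 70.8
eef_pos: [0.5138, -0.3251, 0.2004]
tool_rot: [-0.0, -0.199, 0.98, 0.0]
contact_force: [-0.1, 0.2, 1.1]
gripper_width: 0.498
grasp_force: 0.0
```

```bash
cat >> h.py <<'E'
def knob():
    im=shot('wrist'); c=cam('wrist')
    for t in('starter_grip','starter'):
        for d in imaging.cut_out(t,'wrist'): print(t,round(d['conf'],2),np.round(d['centre']),toz('wrist',d['centre'],.078,c).round(4))
    hsv=cv2.cvtColor(im,cv2.COLOR_RGB2HSV); red=(((hsv[...,0]<8)|(hsv[...,0]>172))&(hsv[...,1]>130)&(hsv[...,2]>60)).astype(np.uint8)
    n,l,s,cc=cv2.connectedComponentsWithStats(red)
    for i in range(1,n):
        if s[i,4]>200:
            pts=np.argwhere(l==i)[:,::-1].astype(np.float32); r=cv2.minAreaRect(pts); bx=cv2.boxPoints(r)
            W=np.array([toz('wrist',q,.088,c)[:2] for q in pts[::3]]); m=W.mean(0); u,sv,vt=np.linalg.svd(W-m)
            print('red',cc[i].round(0),s[i,4],'m',m.round(4),'ang',np.degrees(np.arctan2(vt[0,1],vt[0,0])).round(1)%180,'rectW',[toz('wrist',q,.088,c)[:2].round(4) for q in bx])
    return im,c
E
python3 - <<'E'
from h import *
st(); im,c=knob(); cv2.imwrite('pics/k.png',im[:,:,::-1])
# white blobs near
hsv=cv2.cvtColor(im,cv2.COLOR_RGB2HSV); wh=((hsv[...,1]<50)&(hsv[...,2]>190)).astype(np.uint8)
n,l,s,cc=cv2.connectedComponentsWithStats(wh)
for i in range(1,n):
    if s[i,4]>15:
        P=toz('wrist',cc[i],.07,c)
        if np.hypot(P[0]-.515,P[1]+.325)<.07: print('white',cc[i].round(0),s[i].tolist(),P[:2].round(4))
E
```

```text
[ 0.5138 -0.3251  0.2004] [-0.1  0.2  1.1] [-0.01  0.02  0.01] w 0.498 toolx -157.0 [ 0.58  0.4  -0.15  1.75  0.07  1.    2.37] 70.8
starter_grip 0.64 [283. 210.] [ 0.515  -0.3228  0.078 ]
starter 0.97 [282. 210.] [ 0.5152 -0.3234  0.078 ]
starter 0.33 [548. 338.] [ 0.5352 -0.0284  0.078 ]
red [281. 208.] 589 m [ 0.5109 -0.3262] ang 19.0 rectW [array([ 0.4944, -0.3412]), array([ 0.4888, -0.3279]), array([ 0.5268, -0.3113]), array([ 0.5328, -0.3254])]
white [269. 214.] [186, 163, 168, 103, 1437] [ 0.5253 -0.3315]
white [281. 200.] [252, 174, 59, 56, 1893] [ 0.5092 -0.327 ]
white [279. 236.] [274, 231, 12, 11, 102] [ 0.5414 -0.3152]
```

Call:
drive_tool --pt "0 0 3 0 0" --pt "0 0 3 0 0" --pt "0 0 3 0 0" --pt "0 0 2.5 0 0" --pt "0 0 1.5 0 0" --pt "0 0 0.8 0 0" --pt "0 0 0 0 0" --pt "0 0 0 0 0" --squeeze 80

```text
t: 71.75
eef_pos: [0.5149, -0.3263, 0.0634]
tool_rot: [0.001, -0.199, 0.98, -0.001]
contact_force: [0.4, -0.5, 0.7]
gripper_width: 0.499
grasp_force: 0.0
```

Call:
drive_tool --pt "0 0 0 0 1" --pt "0 0 0 0 1" --pt "0 0 0 0 1" --pt "0 0 0 0 1" --pt "0 0 0 0 1" --pt "0 0 0 0 1" --pt "0 0 0 0 1"

```text
t: 72.45
eef_pos: [0.5141, -0.3248, 0.0635]
tool_rot: [0.0, -0.198, 0.98, 0.001]
contact_force: [-3.7, 5.4, 9.0]
gripper_width: 0.103
grasp_force: 77.3
```

Run:
```python
from h import *
st()
```

```text
[ 0.5141 -0.3248  0.0635] [-3.7  5.4  9. ] [ 1.1   0.72 -0.86] w 0.103 toolx -157.2 [ 0.57  0.57 -0.14  1.84  0.11  0.74  2.34] 72.45
```

Call:
drive_tool --pt "0 0 0 8 1" --pt "0 0 0 8 1" --pt "0 0 0 8 1" --pt "0 0 0 8 1" --pt "0 0 0 8 1" --pt "0 0 0 8 1" --pt "0 0 0 8 1" --pt "0 0 0 8 1"

```text
t: 73.25
eef_pos: [0.5141, -0.3235, 0.0635]
tool_rot: [-0.001, 0.352, 0.936, 0.001]
contact_force: [-3.9, 7.6, 11.5]
gripper_width: 0.099
grasp_force: 78.5
```

Call:
drive_tool --pt "0 0 0 5 1" --pt "0 0 0 4 1" --pt "0 0 0 0 1" --pt "0 0 0 0 1" --pt "0 0 0 0 1"

```text
t: 73.75
eef_pos: [0.5142, -0.3234, 0.0635]
tool_rot: [-0.001, 0.422, 0.907, 0.001]
contact_force: [-5.5, 7.7, 11.2]
gripper_width: 0.102
grasp_force: 78.8
```

Run:
```python
from h import *
st()
```

```text
[ 0.5142 -0.3234  0.0635] [-5.5  7.7 11.2] [1.58 0.96 0.1 ] w 0.102 toolx 130.1 [ 0.32  0.58  0.19  1.86 -0.16  0.73  1.3 ] 73.75
```

Call:
drive_tool --pt "0 0 0 2 1" --pt "0 0 0 2 1" --pt "0 0 0 0 1" --pt "0 0 0 0 1"

```text
t: 74.15
eef_pos: [0.5143, -0.3234, 0.0635]
tool_rot: [-0.001, 0.452, 0.892, 0.001]
contact_force: [-4.5, 7.2, 12.0]
gripper_width: 0.1
grasp_force: 83.4
```

Run:
```python
from h import *
st(); im,c=knob()
```

```text
[ 0.5143 -0.3234  0.0635] [-4.5  7.2 12. ] [1.49 0.95 1.28] w 0.1 toolx 126.3 [ 0.31  0.58  0.21  1.86 -0.17  0.73  1.24] 74.15
starter_grip 0.78 [281. 304.] [ 0.5164 -0.3259  0.078 ]
starter 0.8 [281. 299.] [ 0.5148 -0.324   0.078 ]
red [280. 297.] 2072 m [ 0.5106 -0.3183] ang 127.3 rectW [array([ 0.493 , -0.3028]), array([ 0.5008, -0.2972]), array([ 0.5295, -0.3354]), array([ 0.5208, -0.3417])]
```

Call:
drive_tool --pt "0 0 0 0 -1" --pt "0 0 0 0 -1" --pt "0 0 0 0 -1" --pt "0 0 0 0 -1" --pt "0 0 0 0 -1" --pt "0 0 0 0 -1" --pt "0 0 0 0 -1" --pt "0 0 0 0 -1"

```text
t: 75.1
eef_pos: [0.5142, -0.3261, 0.0623]
tool_rot: [0.0, 0.454, 0.891, -0.0]
contact_force: [0.3, -0.2, -0.2]
gripper_width: 1.004
grasp_force: 0.0
```

Call:
drive_tool --pt "0 0 -2 0 -1" --pt "0 0 -4 0 -1" --pt "0 0 -4 0 -1" --pt "0 0 -4 0 -1" --pt "0 0 0 0 -1" --pt "0 0 0 0 -1" --pt "0 0 0 0 -1"

```text
t: 75.8
eef_pos: [0.5135, -0.3254, 0.2011]
tool_rot: [-0.001, 0.454, 0.891, 0.0]
contact_force: [-0.7, -0.6, 0.1]
gripper_width: 1.001
grasp_force: 0.0
```

Run:
```python
from h import *
st(); im,c=knob()
for n in('side',):
  for t,z in(('die_ring',.015),('punch_1',.02),('cover',.08)):
    for r in circ(n,t,z):print(n,t,r)
```

```text
[ 0.5135 -0.3254  0.2011] [-0.7 -0.6  0.1] [-0.05  0.01 -0.01] w 1.001 toolx 126.0 [ 0.27  0.4   0.26  1.77 -0.12  0.99  1.2 ] 75.8
starter_grip 0.81 [284. 210.] [ 0.5162 -0.3245  0.078 ]
starter 0.82 [285. 208.] [ 0.5161 -0.3232  0.078 ]
red [280. 208.] 782 m [ 0.5109 -0.3227] ang 17.0 rectW [array([ 0.5013, -0.3424]), array([ 0.4902, -0.3246]), array([ 0.5207, -0.3048]), array([ 0.5326, -0.3222])]
side punch_1 (0.79, array([235., 347.]), array([ 0.3532, -0.3189]), array([ 0.3523, -0.3174]), (np.int64(225), np.int64(333), np.int64(243), np.int64(359)))
side punch_1 (0.66, array([184., 355.]), array([ 0.2731, -0.3268]), array([ 0.2736, -0.3221]), (np.int64(175), np.int64(339), np.int64(195), np.int64(366)))
side cover (0.59, array([273., 196.]), array([0.4666, 0.1212]), array([0.4631, 0.1299]), (np.int64(236), np.int64(169), np.int64(307), np.int64(221)))
```

```bash
python3 -c "
from station import hand_in; print(hand_in())"
```

```text
the job is handed in; nothing more can be done
None
```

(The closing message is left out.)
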